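# Pack a sagging tab panel up to its datum pin and hold the wedge

## Task

The hinged blue tab panel in the drilling jig has sagged off its datum pin. Slide flat packers under its free edge, in on the bed to the back stop, one on top of the other, as many as are needed, then slide the wooden wedge in flat on top of them, thin end first, until you feel the panel come up and sit snug against the pin, without forcing it. Finish gripping the wedge and still holding it pushed in, with only the stack carrying the panel, for the driller to come; leave the tray, tin and screwdriver alone.

Things in the scene. Friction and masses are not known exactly. Their poses are not given: they have to be found in the camera images.
- jig: Jig base fixed to the bench: dark steel bed plate, 280 mm (x) by 310 mm (y), 8 mm thick. Origin: on the bench (8 mm under the bed's top) below the middle of the panel's free edge. x runs along the free edge, y points level out of the open side, z up; packers and wedge go in along -y. The bed reaches y = +60 mm. Turned up to 0.3 rad about vertical; unturned, its y is the world's +y
- stop (a point): Foot of the jig's back stop, middle of its face, on top of the bed, 85 mm in from the free edge (y = -85 mm of the jig); axes as the jig's. The stop is a steel bar 130 mm wide (x) and 22 mm high
- free_edge (a point): Middle of the lowest line of the panel's free edge, a rolled bead of 4 mm radius, 250 mm long. Its height above the bed's top is the gap as it stands. Coming up to the pin it rises 4.5 mm, to 25 to 39.5 mm above the bed, as the red frame is set higher or lower in its post sockets
- panel: Blue sheet-metal tab panel, 250 x 180 mm, 3 mm skin, two round holes. Origin: middle of its hinge line (along x), y to the free edge. Level = on its datum pin (hard limit); at the start sagged 0.025 rad onto two cradle arms at its sides, bearing 2 to 3 N at the edge. The pin stands 75 mm behind the free edge, under a red over-arm whose nose is 60 mm behind the edge; pin top 78 mm above the skin
- packer1: Flat aluminium packer, one of three alike on the bench: a bar 40 x 140 x 10 mm (x, y, z), 0.12 kg. Origin: centre of its underside, y along its length, both ends alike. Home in the jig its end touches the stop, its origin is 70 mm from the stop's face and 55 mm of it stick out past the free edge. Friction 0.5 to 0.7
- packer2: Second packer, the same
- packer3: Third packer, the same
- wedge: Hardwood wedge 40 mm wide (x), 120 mm long (y), 0.06 kg. Origin: centre of its flat underside. Thin end, 3 mm, at y = -60 mm; top rises evenly to 23 mm at y = +20 mm, then a level tail to y = +60 mm, to grip across its width. Right packers (one or two) leave 9.5 to 22 mm for it under the raised edge. Pushing takes 3 to 6 N while the panel rises, then climbs steeply; about 15 N is snug
- rivet_tray: Grey open tray with four compartments, 100 x 140 x 35 mm, to be left alone; origin at the centre of its underside
- tin: Steel tin, 60 mm across, 75 mm high, to be left alone; origin at the centre of its underside
- screwdriver: Screwdriver with black handle, 190 mm long, to be left alone
Things that resemble listed ones, but are neither listed nor needed, are in the scene too. Of the things that look like the wedge, the smallest one is meant.

How it is judged (in metres and radians):
On the way:
1. a first packer lies let go on the bed under the panel, in against the back stop (((y of packer1 in the frame of stop between 0.062 and 0.08 m and x of packer1 in the frame of stop between -0.065 and 0.065 m and z of packer1 in the frame of stop below 0.0225 m and angle between packer1's own z axis and vertical below 0.06 rad and z of packer1 in the frame of stop below 0.004 m and contact force between the fingers and packer1 below 0.3 N) or (y of packer2 in the frame of stop between 0.062 and 0.08 m and x of packer2 in the frame of stop between -0.065 and 0.065 m and z of packer2 in the frame of stop below 0.0225 m and angle between packer2's own z axis and vertical below 0.06 rad and z of packer2 in the frame of stop below 0.004 m and contact force between the fingers and packer2 below 0.3 N) or (y of packer3 in the frame of stop between 0.062 and 0.08 m and x of packer3 in the frame of stop between -0.065 and 0.065 m and z of packer3 in the frame of stop below 0.0225 m and angle between packer3's own z axis and vertical below 0.06 rad and z of packer3 in the frame of stop below 0.004 m and contact force between the fingers and packer3 below 0.3 N))), for 0.2 s.
At the end, for the whole second after the job is handed in: Panel at its pin (level within 0.004 rad), wedge flat (0.06 rad), pressing the panel over 4 N and bearing over 3 N on a flat packer whose end is within 10 mm of the back stop; wedge still gripped (over 3 N) and at rest, robot not touching the panel (angle between panel's own z axis and vertical below 0.004 rad and contact force between wedge and panel above 4 N and ((y of packer1 in the frame of stop between 0.062 and 0.08 m and x of packer1 in the frame of stop between -0.065 and 0.065 m and z of packer1 in the frame of stop below 0.0225 m and angle between packer1's own z axis and vertical below 0.06 rad and contact force between packer1 and wedge above 3 N) or (y of packer2 in the frame of stop between 0.062 and 0.08 m and x of packer2 in the frame of stop between -0.065 and 0.065 m and z of packer2 in the frame of stop below 0.0225 m and angle between packer2's own z axis and vertical below 0.06 rad and contact force between packer2 and wedge above 3 N) or (y of packer3 in the frame of stop between 0.062 and 0.08 m and x of packer3 in the frame of stop between -0.065 and 0.065 m and z of packer3 in the frame of stop below 0.0225 m and angle between packer3's own z axis and vertical below 0.06 rad and contact force between packer3 and wedge above 3 N)) and angle between wedge's own z axis and vertical below 0.06 rad and contact force between the fingers and wedge above 3 N and contact force between each of the arm, the fingers and panel below 0.3 N and linear speed of wedge below 0.01 m/s); the arm keeps its last pose, push and grip.
It fails at once if the rivet tray is knocked more than 40 mm out of place (distance of rivet_tray from where it was at the start of the episode above 0.04 m).
It fails at once if the tin is knocked more than 40 mm out of place (distance of tin from where it was at the start of the episode above 0.04 m).
It fails at once if the screwdriver is knocked more than 40 mm out of place (distance of screwdriver from where it was at the start of the episode above 0.04 m).
It fails at once if the wedge is forced in: more than 60 N on the panel's edge (contact force between wedge and panel above 60 N).
It fails at once if the robot leans on the panel with more than 15 N (contact force between the arm and panel above 15 N).
It also fails if it takes over 70 s, if anything falls off the work surface, if the arm or the gripper's body presses on something with over 40 N, if the wrist force passes 120 N, or if a joint passes its speed limit or range.

## Robot

A 6-joint arm with a two-finger parallel gripper is mounted at the origin on the work surface. World frame = base frame: x ahead of the robot, y to its left, z up, the work surface at z = 0. Lengths are in mm, angles in rad, forces in N, time in s.
With the tool pointing down it reaches from about 350 to 875 mm from the base axis. Payload 4.2 kg.
Tool frame: the origin (TCP) lies midway between the tips of the shut fingers; the grasp point (between the pads) lies 19 mm behind it; z points along the fingers, y is the direction in which the jaws open and shut (so a half turn about z gives the same grasp; the last joint's range is limited). The gripper opens to 85 mm and grips with 20 to 120 N. Pads are 22 mm wide; open, the fingers measure 114 mm over their backs; the gripper's body (76 mm by 85 mm) begins 54 mm behind the grasp point. The pads swing forward as they close: fully open they stand 13 mm farther back than shut.
Start: joints at [0.259, 0.385, 0.008, 0, -1.194, -0.259], TCP at [624.979, 0.025, 194.012] pointing down, gripper open.
Joint ranges: [-3.14, 3.14], [-1.21, 2.06], [-1.07, 1.41], [-3.16, 2.05], [-2.99, -0.16], [-3.1, 3.1]. Speed limits (rad/s): [2.79, 2.79, 3.14, 3.14, 3.14, 3.14].

## Interface

Orientations are given as a unit quaternion [x, y, z, w].
In Python, from bench import arm gives the robot as it stands. The module is installed in compiled form; this text tells all that it offers.
- The arm moves only by the tool drive_tool, never from a script. Its argument "moves" is a list that holds one entry, the list of rows, each a list of 7 numbers: the opening, from 0 (shut) to 1 (fully open), then the shift along the tool's x, y, z in m, then the turn, a rotation vector about the tool's x, y, z in rad. In form: [[[hand, dx, dy, dz, wx, wy, wz], ...]]. A call has 1 to 20 rows; each row shifts and turns the pose as measured when the row begins, along the tool's axes as they then stand; what a row does not reach is not made up. A row lasts 1/10 s, in which the tool goes at most 50 mm and 8.59 degrees, less where a joint would pass 70% of its speed; a pose out of reach is approached as far as the arm can. A call with a gripper value outside its range is refused whole. The fingers move at their own pace and stop on an object; the grip force is fixed at half the most. Time passes only in rows, so rows that do not move let the fingers close. It gives the time, the measured TCP pose, the force and the opening at its end, in the units of the state.
- arm.read_state(): the state, without advancing time (a new reading comes with each control period).
- arm.get_image(name): name is "scene" or "side" or "wrist"; returns (picture, depth): 400x640x3 uint8, red, green, blue; 400x640 float32, mm along the optical axis (not along the pixel's ray), 0 where there is no reading.
- arm.camera_params(name): a dict with "fov_y" (degrees; the focal length in pixels is half the picture's height over the tangent of half this angle, whatever the lens; pixels are square), "cx", "cy" (the principal point, pixels), "world_from_camera" (4x4, takes a point from camera to world coordinates); the wrist camera has in their place "T_tool_cam" (4x4, takes a point from camera to tool coordinates, whose origin is the TCP and whose axes are the flange's). Camera axes: x right, y down, z forward; pixel columns grow to the right and rows downward; lengths in mm; the calibration is good to about 2 mm. A picture is of the moment at which its call begins: read the wrist's pose just before it. camera_params takes no time and is no camera call.
- arm.job_done(): hands the job in, once; it reports no verdict.
The state is a dict: "clock": time; "joints": joint angles; "joint_vel": joint speeds; "joint_efforts": joint torques, N m; "position": TCP position; "ee_rot": TCP orientation; "contact_force": force on the tool from outside, world axes, zero at the start; "wrist_torque": the same for the moment, N m; "gripper_width": finger opening in mm.
Only numpy, scipy, OpenCV 4.12 (cv2) and the standard library are available. Lean on these libraries where they do the work, as an engineer would, in place of code of your own. Each camera call takes 0.05 s, during which the arm holds its last target.

## Working session

There is one attempt and no reset: what is moved stays moved. The work goes in short steps, Python scripts to look and compute and a tool call to move; the robot and the scene stay as the last step left them, time stands still between calls to the robot, and variables do not carry over. Pictures are saved under pics/ and viewed, and the job is handed in when it is done.

Besides the shell and the picture viewer there is one more tool, called after "Request:" in YAML: its name, and indented under it one key for each argument. drive_tool: Moves the arm, as the interface text tells. Its arguments: {"type":"object","properties":{"moves":{"type":"array","items":{"type":"array","items":{"type":"array","items":{"type":"number"}}}}},"required":["moves"]}

```bash
mkdir -p pics
cat > h.py <<'E'
import numpy as np, cv2
from bench import arm
from scipy.spatial.transform import Rotation as R
def snap(n,fn):
    s=arm.read_state(); im,d=arm.get_image(n); cv2.imwrite('pics/'+fn+'.png',im[:,:,::-1]); np.savez('pics/'+fn+'.npz',im=im,d=d,pos=s['position'],rot=s['ee_rot'])
    return im,d,s
def cam(n,s=None):
    p=arm.camera_params(n); f=200/np.tan(np.radians(p['fov_y'])/2)
    if 'world_from_camera' in p: T=np.array(p['world_from_camera'])
    else:
        W=np.eye(4);W[:3,:3]=R.from_quat(s['ee_rot']).as_matrix();W[:3,3]=s['position'];T=W@np.array(p['T_tool_cam'])
    return f,p['cx'],p['cy'],T
def pts(d,C):
    f,cx,cy,T=C; v,u=np.mgrid[:d.shape[0],:d.shape[1]]
    P=np.stack([(u-cx)/f*d,(v-cy)/f*d,d,np.ones_like(d)],-1)@T.T
    return P[...,:3]
def ray(u,v,z,C):
    f,cx,cy,T=C; r=T[:3,:3]@np.array([(u-cx)/f,(v-cy)/f,1]); o=T[:3,3]; return o+r*(z-o[2])/r[2]
E
python3 - <<'E'
from h import *
print(arm.read_state())
for n in ['scene','side','wrist']:
    im,d,s=snap(n,n+'0'); print(n,arm.camera_params(n),(d>0).mean())
E
```

```text
{'clock': 0.0, 'joints': array([ 2.58599513e-01,  3.85566518e-01,  6.59112593e-03, -5.50093755e-04,
       -1.19400046e+00, -2.58609146e-01]), 'joint_vel': array([ 0.00034854, -0.00170694, -0.00068354,  0.00086764,  0.00012702,
       -0.00060782]), 'joint_efforts': array([-9.55001960e-04, -3.92286408e+01,  1.88399577e+01,  4.18616563e+00,
       -4.72148502e-03,  8.27910434e-07]), 'position': array([6.24310579e+02, 2.52153085e-02, 1.92894512e+02]), 'ee_rot': array([-0.70703117,  0.7071815 ,  0.00076888, -0.00081349]), 'contact_force': array([-0.66247618,  0.29932249,  0.46345742]), 'wrist_torque': array([-0.0130657 ,  0.05930045, -0.03304998]), 'gripper_width': 85.25622256908083}
scene {'fov_y': 55.836688620386234, 'cx': 318.4712796882421, 'cy': 203.0558061601812, 'world_from_camera': array([[-5.71188718e-01,  6.15574906e-01, -5.42964993e-01,
         1.02447983e+03],
       [ 8.20631499e-01,  4.42395937e-01, -3.61731639e-01,
         4.10017502e+02],
       [ 1.75325872e-02, -6.52191207e-01, -7.57851726e-01,
         8.31767304e+02],
       [ 0.00000000e+00,  0.00000000e+00,  0.000
[... 269 characters left out ...]
 7.23826338e-01, -6.86395446e-01,
         7.32893693e+02],
       [-1.79831472e-02, -6.88903306e-01, -7.24630141e-01,
         7.66052338e+02],
       [ 0.00000000e+00,  0.00000000e+00,  0.00000000e+00,
         1.00000000e+00]])} 0.99593359375
wrist {'fov_y': 67.6835331592186, 'cx': 322.1559868002348, 'cy': 201.57212223820676, 'T_tool_cam': array([[ 1.08888564e-03, -9.60928267e-01, -2.76795377e-01,
         7.00537391e+01],
       [ 9.99999298e-01,  1.17592173e-03, -1.48454621e-04,
        -3.35036348e-01],
       [ 4.68143939e-04, -2.76795021e-01,  9.60928872e-01,
        -1.79899290e+02],
       [ 0.00000000e+00,  0.00000000e+00,  0.00000000e+00,
         1.00000000e+00]])} 0.99595703125
```

View pics/scene0.png

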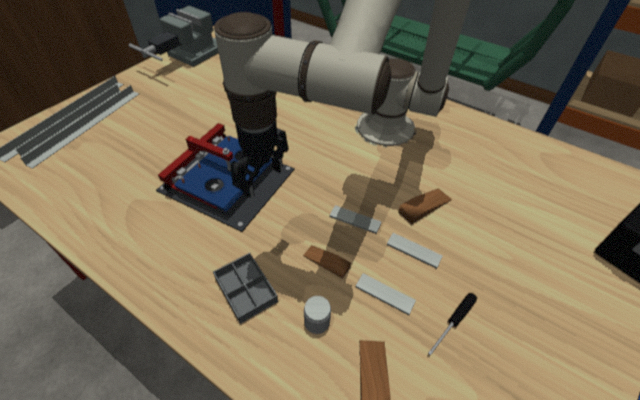

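View pics/side0.png

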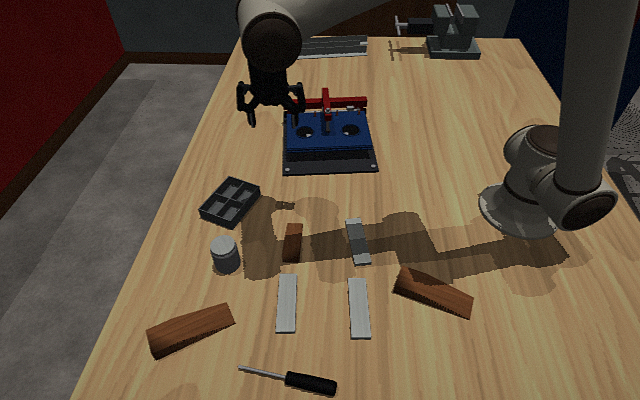

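View pics/wrist0.png

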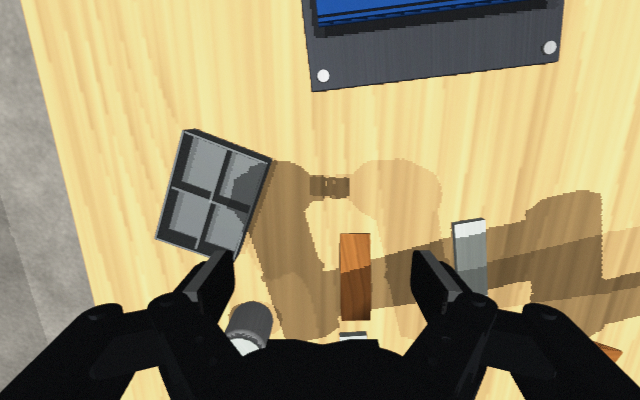

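The scene shows three aluminium bars, at side pixels (357,241), (287,303) and (360,308). There are three wooden wedges, at (292,243), (433,292) and (190,330); the one at (292,243) looks smallest. Next I'll measure them.

```bash
cat > m.py <<'E'
from h import *
for n in ['side','scene']:
    z=np.load(f'pics/{n}0.npz'); C=cam(n); P=pts(z['d'],C); hsv=cv2.cvtColor(z['im'],cv2.COLOR_RGB2HSV)
    print(n,'bench z',np.median(P[250:350,300:340,2]))
    ok=(P[...,2]>5)&(P[...,2]<45)&(P[...,0]>250)&(P[...,0]<1000)&(P[...,1]>-60)&(P[...,1]<500)
    k,L,st,ce=cv2.connectedComponentsWithStats(ok.astype(np.uint8))
    for i in range(1,k):
        if st[i,4]<60: continue
        q=P[L==i]; 
        top=q[q[:,2]>5]
        r=cv2.minAreaRect(top[:,:2].astype(np.float32))
        print(ce[i].round(),st[i,4],'c',np.round(r[0],1),'sz',np.round(r[1],1),'ang',round(r[2],1),'z',np.percentile(q[:,2],[5,50,95]).round(1), 'hsv',np.median(hsv[L==i],0))
    j=(hsv[...,0]>105)&(hsv[...,0]<125)&(hsv[...,1]>150)&(P[...,1]<0)&(P[...,1]>-500)&(P[...,0]>300)&(P[...,0]<900)
    q=P[j]; print('blue',cv2.minAreaRect(q[:,:2].astype(np.float32)),np.percentile(q[:,2],[2,25,50,75,98]))
E
python3 m.py
python3 - <<'E'
import cv2
im=cv2.imread('pics/side0.png'); cv2.imwrite('pics/crop1.png',cv2.resize(im[80:190,270:390],None,fx=5,fy=5,interpolation=2))
cv2.imwrite('pics/crop2.png',cv2.resize(im[200:370,140:480],None,fx=2.3,fy=2.3,interpolation=2))
E
```

```text
side bench z 0.4773904317580673
[229. 202.] 1497 c [761.   28.4] sz [143.8 105.4] ang 68.2 z [ 6.1 22.4 35.4] hsv [90. 29. 25.]
[357. 241.] 774 c [422.3 132.3] sz [ 41.1 141.6] ang 10.2 z [ 7.5 10.2 12.4] hsv [48. 12. 74.]
[292. 243.] 633 c [581.  143.4] sz [ 40.2 120. ] ang 1.3 z [ 6.6 19.5 24.9] hsv [ 12. 163.  52.]
[228. 265.] 268 c [719.6 230.9] sz [59.1 28.2] ang 24.1 z [ 7.8 25.2 43.3] hsv [84.5 19.  40. ]
[418. 286.] 1229 c [288.2 260.2] sz [ 57.9 101.7] ang 69.8 z [ 9.3 29.7 33.2] hsv [ 12. 162.  61.]
[286. 303.] 1109 c [575.9 308.8] sz [ 40.2 141.7] ang 4.4 z [ 8.1 10.5 12.5] hsv [ 45.   9. 146.]
[358. 309.] 1158 c [421.  311.7] sz [ 40.5 141.7] ang 3.9 z [ 8.2 10.4 12.4] hsv [ 45.   9. 147.]
[186. 329.] 2427 c [762.6 383. ] sz [164.   58.3] ang 31.7 z [ 7.2 24.3 33.6] hsv [ 12. 162.  95.]
[302. 381.] 933 c [557.2 470.1] sz [ 25.5 189.2] ang 81.9 z [13.8 22.6 27. ] hsv [90. 64. 13.]
blue ((575.0931396484375, -185.20350646972656), (412.4010009765625, 371.7536315917969), 4.586600303649902) [ 9.11794827 51.17582369 52.8048269  54.37849303 57.55781769]
scene bench z 0.3259173095
[... 343 characters left out ...]
7] ang 0.9 z [ 6.4 17.6 23.6] hsv [ 14. 144.  74.]
[245. 287.] 1195 c [758.7  28.9] sz [141.6 100.5] ang 68.5 z [ 6.8 23.8 34.7] hsv [75. 15. 49.]
[386. 294.] 927 c [574.9 308.6] sz [ 42.7 139.8] ang 4.2 z [ 6.7  9.2 11.6] hsv [ 53.  12. 172.]
[458. 316.] 552 c [556.6 469.3] sz [ 25.6 189.1] ang 81.0 z [12.6 20.9 26. ] hsv [30. 52. 24.]
[317. 328.] 183 c [738.7 226.3] sz [25.6 58.9] ang 41.7 z [ 8.2 25.4 41.9] hsv [38. 13. 60.]
[374. 372.] 1538 c [745.7 372.8] sz [123.3  55.4] ang 32.0 z [ 7.  21.4 31.9] hsv [ 14. 143. 122.]
blue ((548.7901000976562, -190.14720153808594), (384.43487548828125, 296.1467590332031), 89.18656158447266) [42.423114   50.6260056  52.1062126  53.48423842 56.75524098]
```

View pics/crop1.png

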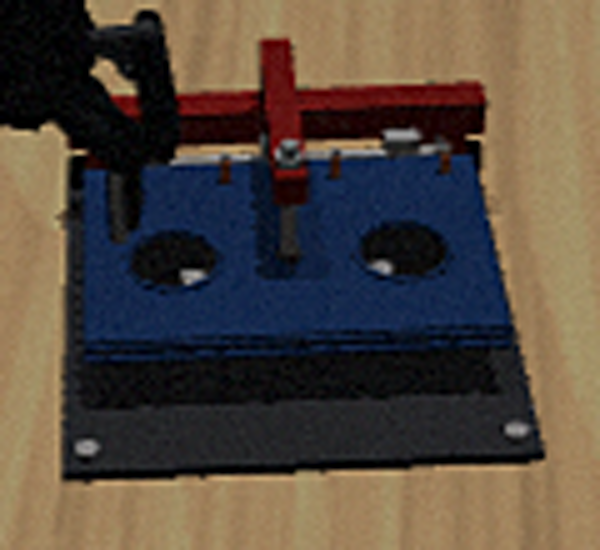

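View pics/crop2.png

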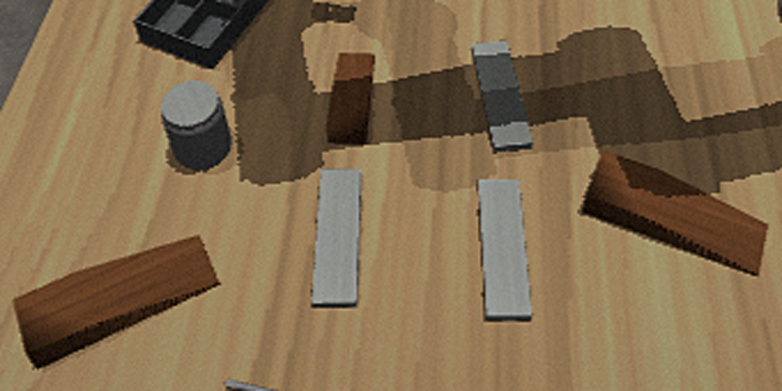

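```bash
cat > m2.py <<'E'
from h import *
for n in ['side','scene']:
    z=np.load(f'pics/{n}0.npz'); C=cam(n); P=pts(z['d'],C); hsv=cv2.cvtColor(z['im'],cv2.COLOR_RGB2HSV)
    j=(hsv[...,0]>105)&(hsv[...,0]<128)&(hsv[...,1]>140)&(hsv[...,2]>25)&(P[...,2]>15)&(P[...,2]<75)&(P[...,1]<0)&(P[...,1]>-400)&(P[...,0]>350)&(P[...,0]<800)
    j=cv2.morphologyEx(j.astype(np.uint8),cv2.MORPH_OPEN,np.ones((2,2)))>0
    q=P[j]; r=cv2.minAreaRect(q[:,:2].astype(np.float32)); print(n,'blue rect',r)
    # bed
    b=(P[...,2]>4.5)&(P[...,2]<12)&(P[...,1]<-40)&(P[...,1]>-420)&(P[...,0]>400)&(P[...,0]<800)
    b=cv2.morphologyEx(b.astype(np.uint8),cv2.MORPH_OPEN,np.ones((3,3)))>0
    qb=P[b]; r2=cv2.minAreaRect(qb[:,:2].astype(np.float32)); print('bed rect',r2,np.median(qb[:,2]))
    if n=='side':
      for u in (300,310,320,330,345,355,363):
        vs=np.where(j[:,u])[0]; v=vs.max()
        print(u,[(vv,P[vv,u].round(1).tolist(),hsv[vv,u].tolist()) for vv in range(v-4,v+5)][::2])
    # white dots
z=np.load('pics/side0.npz');P=pts(z['d'],cam('side'));h=cv2.cvtColor(z['im'],cv2.COLOR_RGB2HSV)
m=(h[...,2]>110)&(h[...,1]<60)&(np.abs(P[...,2]-9)<6)&(P[...,1]<-20)&(P[...,1]>-200)&(P[...,0]>400)&(P[...,0]<750)
k,L,st,ce=cv2.connectedComponentsWithStats(m.astype(np.uint8))
for i in range(1,k):
    if st[i,4]>5: print('dot',ce[i],P[L==i].mean(0))
# wedge profile
w=(np.abs(P[...,0]-581)<15)&(P[...,1]>70)&(P[...,1]<215)
q=P[w]
for y in range(75,215,8):
    s=q[np.abs(q[:,1]-y)<4]; print(y,len(s),s[:,2].max().round(1) if len(s) else '', end=' | ')
E
python3 m2.py
```

```text
side blue rect ((454.8388977050781, 166.4503173828125), (264.06597900390625, 1121.0738525390625), 6.834346294403076)
bed rect ((528.4260864257812, -239.32275390625), (250.44056701660156, 266.17706298828125), 6.286217212677002) 8.285118275973161
300 [(144, [591.7, -184.2, 50.2], [110, 171, 79]), (146, [590.6, -173.3, 51.4], [109, 182, 77]), (148, [590.1, -166.6, 49.3], [108, 203, 34]), (150, [589.7, -161.0, 46.4], [106, 255, 21]), (152, [589.6, -158.1, 41.3], [107, 94, 19])]
310 [(145, [561.8, -179.9, 51.0], [110, 171, 82]), (147, [561.1, -171.0, 50.6], [110, 193, 45]), (149, [560.7, -165.5, 47.6], [110, 191, 16]), (151, [560.8, -163.7, 41.7], [113, 224, 33]), (153, [564.0, -194.3, 9.1], [10, 57, 27])]
320 [(145, [532.4, -180.7, 51.4], [108, 168, 79]), (147, [532.1, -175.4, 48.2], [108, 246, 28]), (149, [531.7, -167.9, 46.8], [114, 227, 18]), (151, [531.5, -164.8, 41.9], [108, 174, 22]), (153, [533.8, -197.7, 7.6], [50, 59, 13])]
330 [(144, [503.5, -189.2, 49.5], [108, 193, 74]), (146, [503.0, -177.4, 51.4], [112, 171, 64]), (148, [502.7, -172.8, 47.7], [120, 255, 5]), (150, [502.5, -
[... 633 characters left out ...]
147, [406.9, -180.2, 49.1], [106, 195, 17]), (149, [406.4, -179.3, 42.5], [115, 255, 19]), (151, [403.4, -214.2, 7.1], [0, 34, 15])]
scene blue rect ((767.0291137695312, -16.89385986328125), (963.878173828125, 269.7866516113281), 44.08375930786133)
bed rect ((525.80517578125, -258.952392578125), (261.4539794921875, 299.93017578125), 6.330471515655518) 6.963107044298567
dot [286.88888889 169.11111111] [ 624.8191999  -113.50974124   12.6847544 ]
75 23 3.0 | 83 18 6.2 | 91 23 7.9 | 99 21 9.6 | 107 23 12.4 | 115 24 14.1 | 123 24 16.3 | 131 26 18.6 | 139 27 20.2 | 147 23 21.7 | 155 29 24.1 | 163 38 569.7 | 171 93 571.5 | 179 82 570.9 | 187 87 571.0 | 195 87 571.1 | 203 164 570.9 | 211 311 570.9 |
```

Run:
```python
from h import *
C=cam('side')
a=ray(283,175.2,8,C);b=ray(378.4,171.4,8,C);print(a,b,np.linalg.norm(a-b))
d1=ray(287.2,169.3,10,C);d2=ray(373.2,165.8,10,C);print('dots',d1,d2)
u=(a-b)/np.linalg.norm(a-b);print('yaw',np.arctan2(u[1],u[0]));print('origin',(a+b)/2-60*np.array([-u[1],u[0],0]))
# wrist
z=np.load('pics/wrist0.npz');s=dict(position=z['pos'],ee_rot=z['rot']);C=cam('wrist',s)
for p in [(313,91),(557,61)]: print(ray(*p,8,C))
for p in [(323,76),(550,48)]: print('dot',ray(*p,10,C))
P=pts(z['d'],C)
# packers in wrist0?  blue edge
hsv=cv2.cvtColor(z['im'],cv2.COLOR_RGB2HSV)
for uu in (330,380,440,500,550):
    j=(hsv[:,uu,0]>105)&(hsv[:,uu,0]<125)&(hsv[:,uu,1]>120)&(hsv[:,uu,2]>30); v=np.where(j[:80])[0].max()
    print(uu,v,[P[k,uu].round(1).tolist() for k in range(v-4,v+5,2)])
```

```text
[633.81783076 -92.01962439   8.        ] [ 360.60105883 -122.09208051    8.        ] 274.86679879624586
dots [ 624.36354909 -115.7461582    10.        ] [ 374.98155757 -143.60275222   10.        ]
yaw 0.10962683071710855
origin [ 503.77388756 -166.69567213    8.        ]
[635.08359904 -97.27501058   8.        ]
[ 361.0376647  -129.23493801    8.        ]
dot [ 623.61755719 -113.06493294   10.        ]
dot [ 373.10062392 -142.04556498   10.        ]
330 25 [[617.1, -158.0, 47.2], [617.0, -157.1, 44.4], [616.9, -155.7, 42.9], [616.1, -162.7, 8.5], [616.0, -161.0, 7.6]]
380 19 [[568.4, -164.1, 44.1], [568.3, -162.5, 43.6], [625.1, -70.0, 372.9], [562.0, -168.6, 8.4], [561.8, -166.8, 8.2]]
440 11 [[511.7, -170.3, 46.6], [510.8, -169.2, 44.6], [509.2, -168.7, 40.6], [497.3, -176.7, 7.0], [497.5, -174.5, 8.1]]
500 3 [[337.8, 367.9, -0.1], [454.2, -175.8, 45.2], [452.0, -175.3, 41.6], [434.3, -184.0, 8.3], [434.0, -182.1, 8.3]]Traceback (most recent call last):
  File "<stdin>", line 14, in <module>
    return umr_maximum(a, axis, None, out, keepdims, initial, where)
ValueError: zero-size array to reduction operation maximum which has no identity
```

Wooden blocks in the side picture:
- (292,243): 40 x 120 mm, top at 23 mm, thin end towards the jig. This is the smallest, so it's the wedge, and the enlarged crop confirms it.
- (190,330) and (433,292): both about 58 mm wide, so these are decoys.

The sagged edge is about 40 mm above the bench, so about 36 mm above the bed once raised. That takes two packers.

Next I move to the packer at (357,241).

Request:
drive_tool:
  moves:
    - [[1,-0.023,0.0265,0.014,0,0,0],[1,-0.023,0.0265,0.014,0,0,0],[1,-0.023,0.0265,0.014,0,0,0],[1,-0.023,0.0265,0.014,0,0,0],[1,-0.023,0.0265,0.014,0,0,0],[1,-0.023,0.0265,0.014,0,0,0],[1,-0.023,0.0265,0.014,0,0,0],[1,-0.023,0.0265,0.014,0,0,0],[1,0,0,0,0,0,-0.12],[1,0,0,0,0,0,-0.055]]

```text
clock: 1.15
position: [403.9, 188.5, 74.4]
ee_rot: [0.767, -0.641, -0.0, 0.002]
contact_force: [-0.1, 0.2, -1.5]
gripper_width: 85.4
```

```bash
cat >> h.py <<'E'
def yaw_of(q):
    m=R.from_quat(q).as_matrix(); return np.arctan2(-m[0,0],-m[1,0]) if 0 else np.arctan2(m[0,0],-m[1,0])
def go(x,y,z,yaw=None):
    s=arm.read_state(); M=R.from_quat(s['ee_rot']); d=M.inv().apply(np.array([x,y,z])-s['position'])/1000
    print('t',round(s['clock'],2),'pos',s['position'].round(1),'yaw',round(yaw_of(s['ee_rot']),4),'w',round(s['gripper_width'],1),'F',s['contact_force'].round(1))
    print('tool delta',d.round(4))
    if yaw is not None:
        cy,sy=np.cos(yaw),np.sin(yaw)
        T=np.array([[sy,-cy,0],[-cy,-sy,0],[0,0,-1.]])
        print('rotvec',(M.inv()*R.from_matrix(T)).as_rotvec().round(4))
E
python3 - <<'E'
from h import *
go(413.2,183.4,80,0.176)
im,d,s=snap('wrist','w1')
E
```

```text
t 1.15 pos [403.9 188.5  74.4] yaw 0.1788 w 85.4 F [-0.1  0.2 -1.5]
tool delta [ 0.0066 -0.0082 -0.0056]
rotvec [ 0.0035 -0.0025  0.0028]
```

View pics/w1.png

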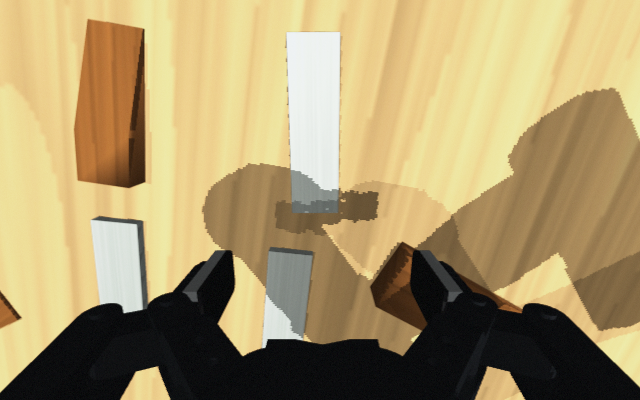

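Run:
```python
from h import *
z=np.load('pics/w1.npz');s=dict(position=z['pos'],ee_rot=z['rot']);C=cam('wrist',s)
for p in [(286,31),(340,31),(338,212),(291,212)]: print(ray(*p,10,C).round(1))
for p in [(401,243),(372,290),(384,314)]: print('decoy',ray(*p,25,C).round(1))
```

```text
[453.4  65.4  10. ]
[414.5  58.3  10. ]
[389.  195.3  10. ]
[428.8 202.5  10. ]
decoy [333.8 208.   25. ]
decoy [347.6 255.7  25. ]
decoy [331.6 277.7  25. ]
```

Request:
drive_tool:
  moves:
    - [[0.75,0.0044,-0.0048,0.02,0,0,0],[0.75,0.0044,-0.0048,0.02,0,0,0],[0.75,0,0,0.012,0.003,-0.002,0],[0.75,0,0,0,0,0,0]]

```text
clock: 1.6
position: [415.8, 181.7, 21.4]
ee_rot: [0.766, -0.643, 0.0, -0.001]
contact_force: [-1.0, -0.7, -0.0]
gripper_width: 64.3
```

```bash
python3 -c "
from h import *
go(412.5,181,1.5,0.178)"
```

```text
t 1.6 pos [415.8 181.7  21.4] yaw 0.1752 w 64.3 F [-1.  -0.7 -0. ]
tool delta [0.0001 0.0034 0.0199]
rotvec [-0.0015  0.001  -0.0028]
```

Request:
drive_tool:
  moves:
    - [[0.75,0,0.003,0.01,0,0,0],[0.75,0,0,0.0095,0,0,0],[0.3,0,0,0,0,0,0],[0.3,0,0,0,0,0,0],[0.3,0,0,0,0,0,0]]

```text
clock: 2.1
position: [414.9, 182.2, 3.1]
ee_rot: [0.766, -0.643, 0.001, -0.003]
contact_force: [-0.1, 0.6, 0.7]
gripper_width: 25.4
```

Run:
```python
from h import *
for n in ('wrist','side'):
    im,d,s=snap(n,n+'2')
```

```text
(no output)
```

View pics/wrist2.png

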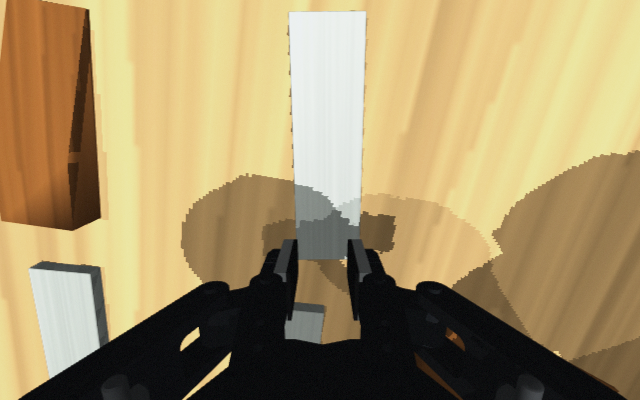

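View pics/side2.png

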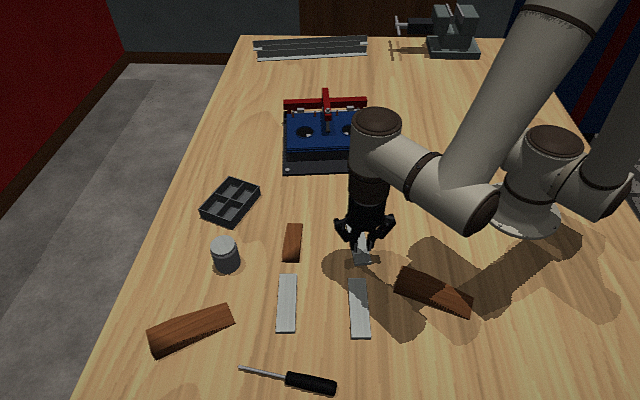

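Run:
```python
from h import *
z=np.load('pics/wrist2.npz');s=dict(position=z['pos'],ee_rot=z['rot']);C=cam('wrist',s)
f,cx,cy,T=C
def proj(p,C):
    f,cx,cy,T=C; q=np.linalg.inv(T)@np.r_[p,1]; return (q[0]/q[2]*f+cx,q[1]/q[2]*f+cy,q[2])
p=s['position'];print(p,'tcp in wrist',proj(p,C),'side',proj(p,cam('side')))
P=pts(z['d'],C)
for v in (235,242,250,258,265,275): print(v,[(u,P[v,u].round(0).tolist()) for u in (280,290,296,320,346,352,362)])
im=cv2.imread('pics/wrist2.png');cv2.imwrite('pics/c3.png',cv2.resize(im[180:360,220:420],None,fx=3.3,fy=3.3,interpolation=2))
```

```text
[414.91702874 182.18425195   3.1222428 ] tcp in wrist (np.float64(322.7352879671192), np.float64(228.86879044822328), np.float64(192.27385270885452)) side (np.float64(360.37541212679895), np.float64(258.02281699175535), np.float64(927.4234974562854))
235 [(280, [442.0, 192.0, 1.0]), (290, [435.0, 191.0, 1.0]), (296, [431.0, 187.0, 9.0]), (320, [416.0, 184.0, 10.0]), (346, [400.0, 181.0, 10.0]), (352, [397.0, 180.0, 10.0]), (362, [388.0, 183.0, -0.0])]
242 [(280, [441.0, 198.0, 0.0]), (290, [432.0, 174.0, 48.0]), (296, [430.0, 174.0, 48.0]), (320, [416.0, 188.0, 10.0]), (346, [399.0, 186.0, 10.0]), (352, [403.0, 169.0, 49.0]), (362, [398.0, 168.0, 49.0])]
250 [(280, [437.0, 179.0, 49.0]), (290, [431.0, 174.0, 58.0]), (296, [429.0, 177.0, 50.0]), (320, [415.0, 194.0, 9.0]), (346, [399.0, 190.0, 11.0]), (352, [403.0, 169.0, 57.0]), (362, [399.0, 168.0, 57.0])]
258 [(280, [435.0, 174.0, 66.0]), (290, [431.0, 174.0, 66.0]), (296, [428.0, 181.0, 51.0]), (320, [414.0, 200.0, 9.0]), (346, [397.0, 197.0, 9.0]), (352, [404.0, 170.0, 64.0]), (362, [400.0, 168.0, 65.0])]
265 [(280, [434.0, 175.0, 71.0]), (290, [430.0, 174.0, 71.0]), (296, [428.0, 184.0, 52.0]), (320, [412.0, 210.0, -1.0]), (346, [395.0, 206.0, 1.0]), (352, [404.0, 172.0, 66.0]), (362, [401.0, 168.0, 72.0])]
275 [(280, [433.0, 173.0, 82.0]), (290, [429.0, 175.0, 78.0]), (296, [427.0, 188.0, 54.0]), (320, [411.0, 217.0, 0.0]), (346, [393.0, 214.0, 0.0]), (352, [403.0, 177.0, 66.0]), (362, [401.0, 170.0, 78.0])]
```

View pics/c3.png

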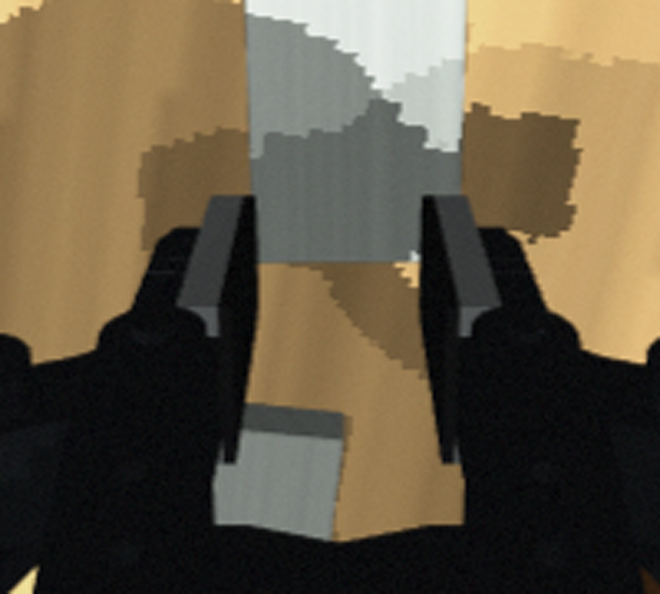

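Run:
```python
from h import *
z=np.load('pics/side2.npz');C=cam('side');P=pts(z['d'],C)
for v in range(228,272,3): print(v,[(u,P[v,u].round(0).tolist()) for u in (348,354,360,366,372)])
im=cv2.imread('pics/side2.png');cv2.imwrite('pics/c4.png',cv2.resize(im[190:290,310:430],None,fx=5,fy=5,interpolation=2))
```

```text
228 [(348, [446.0, 99.0, 12.0]), (354, [437.0, 198.0, 131.0]), (360, [425.0, 202.0, 137.0]), (366, [411.0, 193.0, 126.0]), (372, [400.0, 201.0, 137.0])]
231 [(348, [445.0, 105.0, 7.0]), (354, [436.0, 189.0, 110.0]), (360, [424.0, 201.0, 125.0]), (366, [411.0, 193.0, 117.0]), (372, [398.0, 196.0, 121.0])]
234 [(348, [448.0, 187.0, 97.0]), (354, [436.0, 201.0, 114.0]), (360, [416.0, 116.0, 12.0]), (366, [400.0, 106.0, 0.0]), (372, [398.0, 197.0, 113.0])]
237 [(348, [448.0, 195.0, 96.0]), (354, [435.0, 199.0, 102.0]), (360, [416.0, 126.0, 13.0]), (366, [400.0, 115.0, -1.0]), (372, [396.0, 190.0, 94.0])]
240 [(348, [448.0, 201.0, 93.0]), (354, [435.0, 197.0, 89.0]), (360, [416.0, 133.0, 9.0]), (366, [406.0, 170.0, 56.0]), (372, [395.0, 193.0, 87.0])]
243 [(348, [445.0, 136.0, -1.0]), (354, [434.0, 194.0, 75.0]), (360, [416.0, 144.0, 11.0]), (366, [405.0, 174.0, 51.0]), (372, [393.0, 185.0, 66.0])]
246 [(348, [444.0, 146.0, 0.0]), (354, [433.0, 195.0, 65.0]), (360, [416.0, 152.0, 10.0]), (366, [405.0, 178.0, 45.0]), (372, [392.0, 186.0, 56.0])]
249 [(348, [444.0, 154.0, -1.0]), (354, [433
[... 430 characters left out ...]
 (354, [430.0, 190.0, 13.0]), (360, [416.0, 188.0, 11.0]), (366, [402.0, 186.0, 9.0]), (372, [387.0, 179.0, 1.0])]
261 [(348, [444.0, 191.0, 1.0]), (354, [430.0, 196.0, 9.0]), (360, [416.0, 197.0, 11.0]), (366, [402.0, 194.0, 9.0]), (372, [387.0, 187.0, -0.0])]
264 [(348, [444.0, 199.0, 1.0]), (354, [430.0, 203.0, 7.0]), (360, [416.0, 200.0, 4.0]), (366, [402.0, 201.0, 6.0]), (372, [387.0, 194.0, -2.0])]
267 [(348, [444.0, 207.0, 0.0]), (354, [430.0, 208.0, 2.0]), (360, [416.0, 205.0, -0.0]), (366, [402.0, 205.0, 1.0]), (372, [388.0, 205.0, 1.0])]
270 [(348, [444.0, 216.0, 1.0]), (354, [430.0, 215.0, -0.0]), (360, [416.0, 215.0, 2.0]), (366, [402.0, 213.0, -1.0]), (372, [388.0, 213.0, 1.0])]
```

View pics/c4.png

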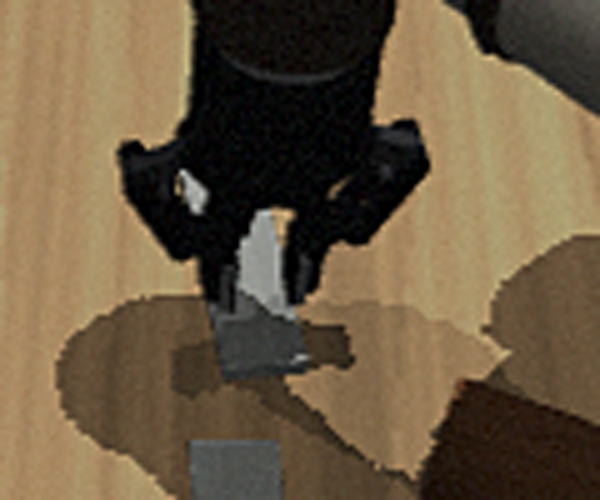

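The reported TCP is at z=3, but both cameras put the real fingertips at about z=44 (side pixels (354,252) and (366,246)). So the fingers end about 40 mm short of the reported TCP. I'll reopen and go lower in steps, watching the force.

Request:
drive_tool:
  moves:
    - [[0.75,0,0.002,0,0,0,0],[0.75,0,0,0,0,0,0],[0.75,0,0,0.015,0,0,0],[0.75,0,0,0.013,0,0,0],[0.75,0,0,0,0,0,0]]

```text
clock: 2.7
position: [414.1, 183.1, -23.8]
ee_rot: [0.766, -0.643, 0.001, -0.005]
contact_force: [-0.6, -1.1, 0.1]
gripper_width: 64.3
```

```bash
cat > look.py <<'E'
import sys
from h import *
n,fn,x0,y0,x1,y1,k=sys.argv[1:8]
im,d,s=snap(n,fn); x0,y0,x1,y1=map(int,(x0,y0,x1,y1))
cv2.imwrite(f'pics/{fn}c.png',cv2.resize(im[y0:y1,x0:x1,::-1],None,fx=float(k),fy=float(k),interpolation=2))
E
python3 -c "
from h import *
go(412.5,181,-37,0.178)"; python3 look.py side s3 310 190 430 290 5
```

```text
t 2.7 pos [414.1 183.1 -23.8] yaw 0.1734 w 64.3 F [-0.6 -1.1  0.1]
tool delta [0.0019 0.0021 0.0132]
rotvec [-0.009   0.0051 -0.0046]
```

View pics/s3c.png

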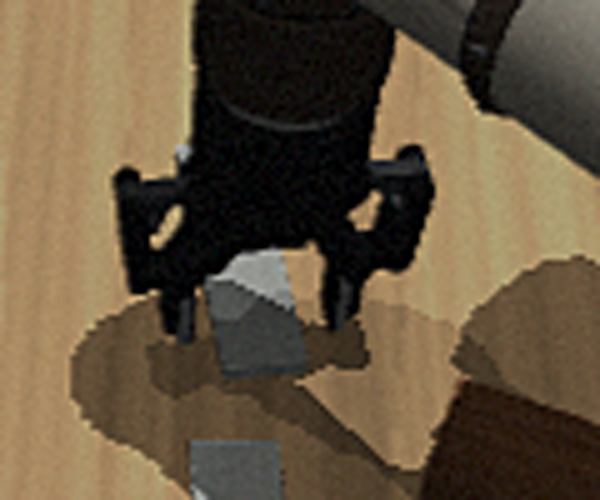

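Request:
drive_tool:
  moves:
    - [[0.75,0.001,0.002,0.008,-0.009,0.005,-0.004],[0.75,0,0,0.0055,0,0,0],[0.3,0,0,0,0,0,0],[0.3,0,0,0,0,0,0],[0.3,0,0,0,0,0,0]]

```text
clock: 3.25
position: [413.6, 183.0, -35.8]
ee_rot: [0.767, -0.641, 0.0, -0.002]
contact_force: [-0.3, -0.0, -0.5]
gripper_width: 38.2
```

```bash
python3 -c "
from h import *
go(412.5,181,-37,0.178)"; python3 look.py side s4 310 190 430 290 5
```

```text
t 3.25 pos [413.6 183.  -35.8] yaw 0.1785 w 38.2 F [-0.3 -0.  -0.5]
tool delta [0.0018 0.0015 0.0012]
rotvec [-0.0029  0.0016  0.0005]
```

View pics/s4c.png

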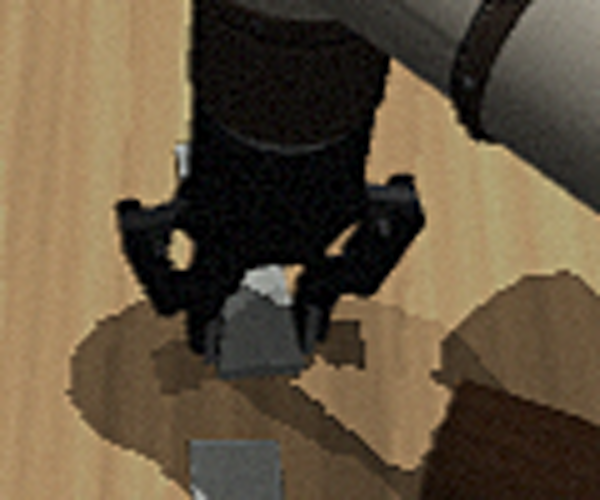

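```bash
python3 -c "
from h import *
go(486.4,-21,15,0.114)"
```

```text
t 3.3 pos [413.6 183.  -35.8] yaw 0.1785 w 37.9 F [-0.2 -0.  -0.9]
tool delta [ 0.2136 -0.0355 -0.0511]
rotvec [-0.0028  0.0018  0.0645]
```

Request:
drive_tool:
  moves:
    - [[0.3,0,0,-0.025,0,0,0],[0.3,0,0,-0.025,0,0,0],[0.3,0.04,-0.007,0,0,0,0],[0.3,0.045,-0.007,0,0,0,0],[0.3,0.045,-0.007,0,0,0,0],[0.3,0.045,-0.007,0,0,0,0],[0.3,0.035,-0.007,0,0,0,0.032],[0.3,0,0,0,-0.002,0.002,0.032],[0.3,0,0,0,0,0,0]]

```text
clock: 4.2
position: [489.9, -23.0, 16.5]
ee_rot: [0.747, -0.665, 0.001, -0.003]
contact_force: [-0.1, 0.6, -1.3]
gripper_width: 37.8
```

```bash
python3 -c "
from h import *
go(486.4,-21,15,0.114)
snap('wrist','w5');snap('scene','sc5')"; python3 look.py side s5 250 60 450 260 3.5
```

```text
t 4.2 pos [489.9 -23.   16.5] yaw 0.1168 w 37.8 F [-0.1  0.6 -1.3]
tool delta [-0.0024  0.0033  0.0015]
rotvec [-0.006   0.0014  0.0028]
```

View pics/w5.png

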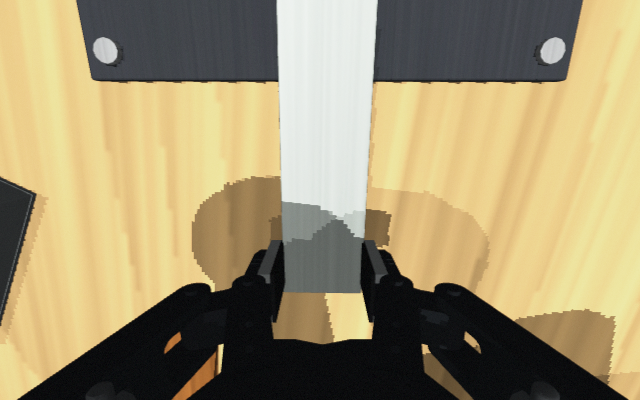

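View pics/s5c.png

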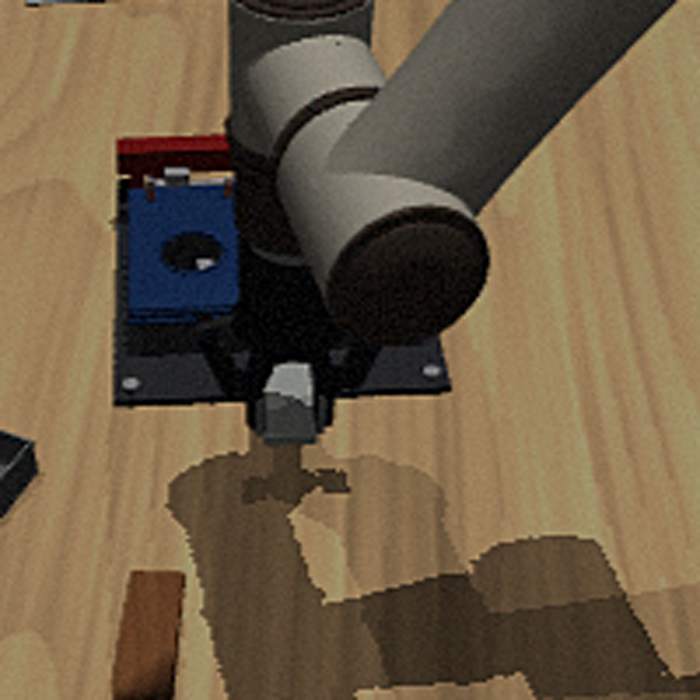

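Run:
```python
from h import *
z=np.load('pics/w5.npz');s=dict(position=z['pos'],ee_rot=z['rot']);C=cam('wrist',s)
a=ray(93,79,8,C);b=ray(567,80,8,C);print(a,b,np.linalg.norm(a-b));u=(a-b)/np.linalg.norm(a-b)
print(np.arctan2(u[1],u[0]),(a+b)/2-60*np.array([-u[1],u[0],0]))
a=ray(105,50,9,C);b=ray(552.5,50,9,C);u=(a-b)/np.linalg.norm(a-b);print('dots',a,b,np.arctan2(u[1],u[0]))
P=pts(z['d'],C)
m=np.abs(P[...,2]-52)<8; m[:,:275]=0;m[:,380:]=0;m[300:]=0
q=P[m];A=np.c_[q[:,:2],np.ones(len(q))];print('plane',np.linalg.lstsq(A,q[:,2],rcond=None)[0], len(q))
```

```text
[635.26827443 -97.31601787   8.        ] [ 358.72024365 -129.3209368     8.        ] 278.39383643452345
0.1152174934272512 [ 503.8920236  -172.92066558    8.        ]
dots [ 626.208726  -113.8189292    9.       ] [ 373.0228476  -143.48524737    9.        ] 0.11664023277554926
plane [-1.24499087e-03 -6.17955179e-03  5.96453322e+01] 69
```

Request:
drive_tool:
  moves:
    - [[0.3,0,0.003,0.02,-0.006,0.001,0.002],[0.3,0,0,0.017,0,0,0],[0.3,0,0,0.004,0,0,0],[0.3,0.03,0,0,0,0,0],[0.3,0.03,0,0,0,0,0],[0.3,0.03,0,0,0,0,0],[0.3,0,0,0,0,0,0]]

```text
clock: 5.05
position: [500.7, -106.7, -23.3]
ee_rot: [0.754, -0.657, 0.001, -0.002]
contact_force: [-0.1, 0.1, 0.0]
gripper_width: 37.9
```

```bash
python3 -c "
from h import *
go(499.6,-135,-26,0.116)
snap('wrist','w6')"; python3 look.py scene s6 130 100 330 250 3.5
```

```text
t 5.05 pos [ 500.7 -106.7  -23.3] yaw 0.1377 w 37.9 F [-0.1  0.1  0. ]
tool delta [0.0279 0.005  0.0026]
rotvec [-0.0043  0.0005  0.0217]
```

View pics/w6.png

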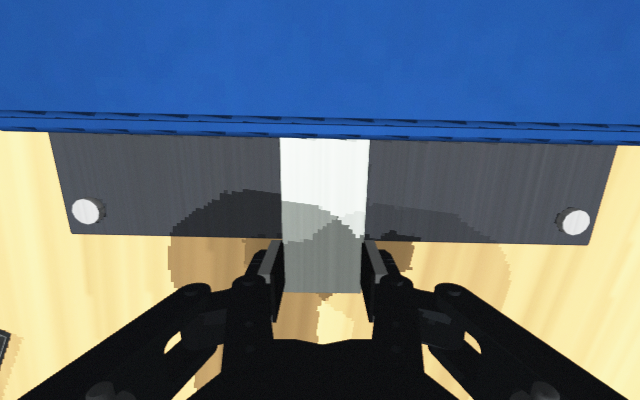

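View pics/s6c.png

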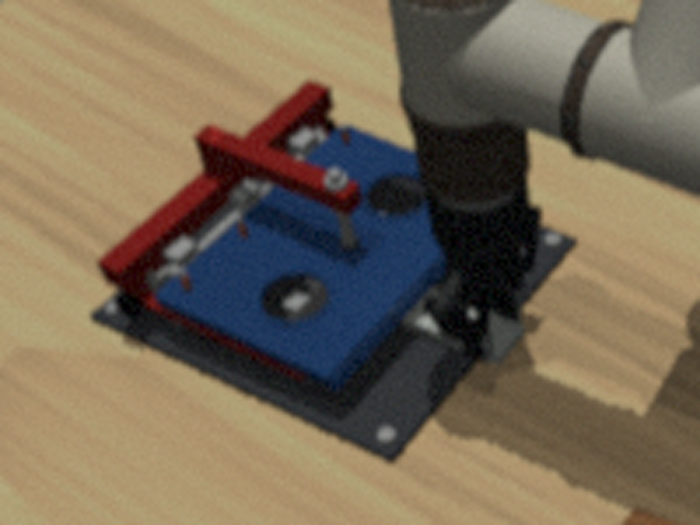

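Request:
drive_tool:
  moves:
    - [[0.3,0,0.005,0.001,-0.004,0,0.02],[0.3,0.01,0,0.0005,0,0,0],[0.3,0.009,0,0,0,0,0],[0.3,0.004,0,0,0,0,0],[0.3,0.002,0,0,0,0,0],[0.3,0,0,0,0,0,0]]

```text
clock: 5.75
position: [498.2, -129.6, -24.3]
ee_rot: [0.749, -0.662, -0.0, -0.0]
contact_force: [0.5, -0.9, -0.8]
gripper_width: 38.4
```

```bash
python3 -c "
from h import *
go(499.6,-135,-27,0.116)"
```

```text
t 5.75 pos [ 498.2 -129.6  -24.3] yaw 0.1231 w 38.4 F [ 0.5 -0.9 -0.8]
tool delta [ 0.0055 -0.0007  0.0027]
rotvec [-0.0001  0.0009  0.0071]
```

Next I lower it onto the bed and edge forward until it meets the stop.

Request:
drive_tool:
  moves:
    - [[0.3,0.003,0,0.001,0,0,0.007],[0.3,0.002,0,0.0015,0,0,0],[0.3,0.002,0,0.001,0,0,0],[0.3,0.002,0,0,0,0,0]]

```text
clock: 6.15
position: [498.7, -135.1, -27.9]
ee_rot: [0.747, -0.665, -0.002, -0.002]
contact_force: [-2.3, 16.7, 4.7]
gripper_width: 38.1
```

```bash
python3 -c "
from h import *
go(499.6,-135,-27.8,0.116)"
```

```text
t 6.15 pos [ 498.7 -135.1  -27.9] yaw 0.1158 w 38.1 F [-2.3 16.7  4.7]
tool delta [ 0.     -0.0009 -0.0001]
rotvec [ 0.0003  0.0052 -0.0002]
```

It met the stop (+16.7 N) right where I predicted, and it's on the bed. I'll release it, back off and look.

Request:
drive_tool:
  moves:
    - [[0.75,0,0,0,0,0,0],[0.75,0,0,0,0,0,0],[0.75,-0.015,0,0,0,0,0],[0.75,-0.015,0,-0.02,0,0,0],[0.75,-0.04,0,-0.035,0,0,0],[0.75,-0.04,0,-0.02,0,0,0],[0.75,0,0,0,0,0,0]]

```text
clock: 6.85
position: [487.6, -25.6, 48.4]
ee_rot: [0.746, -0.666, -0.002, -0.001]
contact_force: [0.5, -0.0, -0.6]
gripper_width: 64.2
```

```bash
python3 -c "
from h import *
go(571.5,361,0,0.074)
snap('wrist','w7')"
```

```text
t 6.85 pos [487.6 -25.6  48.4] yaw 0.1139 w 64.2 F [ 0.5 -0.  -0.6]
tool delta [-0.3744 -0.1273  0.05  ]
rotvec [0.0001 0.0042 0.0399]
```

View pics/w7.png

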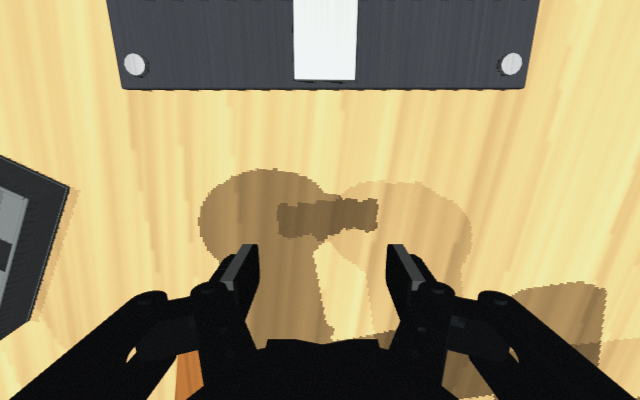

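Packer 1's outer end is at row 79 and the bed's front edge at row 88, so it sits about 5 mm inside as expected. Next is packer 2, at side pixel (287,303).

Request:
drive_tool:
  moves:
    - [[0.75,-0.04,-0.014,0,0,0,0],[0.75,-0.042,-0.014,0,0,0,0],[0.75,-0.042,-0.014,0,0,0,0],[0.75,-0.042,-0.014,0,0,0,0],[0.75,-0.042,-0.014,0,0,0,0],[0.75,-0.042,-0.014,0,0,0,0],[0.75,-0.042,-0.014,0,0,0,0],[0.75,-0.042,-0.014,0,0,0.004,0.04],[0.75,-0.03,-0.014,0,0,0,0],[0.75,0,0,0,0,0,0]]

```text
clock: 7.9
position: [578.3, 347.7, 36.0]
ee_rot: [0.726, -0.688, -0.002, 0.009]
contact_force: [0.1, -1.2, 0.3]
gripper_width: 64.0
```

```bash
python3 -c "
from h import *
go(571.5,360.5,-36,0.074)
snap('wrist','w8')"
```

```text
t 7.9 pos [578.3 347.7  36. ] yaw 0.0533 w 64.0 F [ 0.1 -1.2  0.3]
tool delta [-0.0139  0.005   0.0719]
rotvec [ 0.0155 -0.0101 -0.0208]
```

View pics/w8.png

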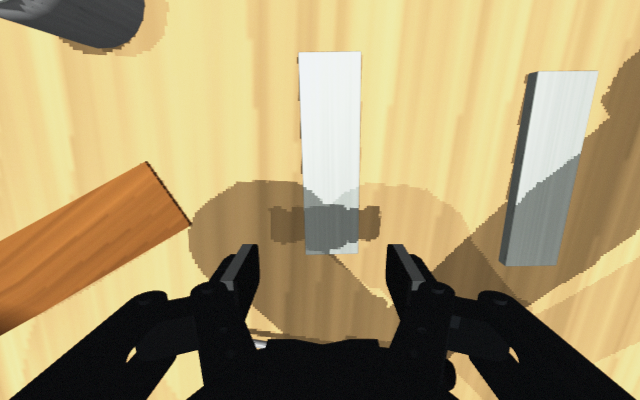

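Run:
```python
from h import *
z=np.load('pics/w8.npz');s=dict(position=z['pos'],ee_rot=z['rot']);C=cam('wrist',s)
Q=np.array([ray(*p,10,C) for p in [(299,52),(361,52),(358,253),(306,255)]]);print(Q.round(1),Q.mean(0))
l=(Q[2]+Q[3]-Q[0]-Q[1]);print('yaw',np.arctan2(-l[0],l[1]),np.linalg.norm(l)/2)
print('decoy',ray(190,224,20,C))
```

```text
[[598.7 239.7  10. ]
 [559.6 237.5  10. ]
 [549.6 375.6  10. ]
 [588.8 379.1  10. ]] [574.18074143 307.97200375  10.        ]
yaw 0.07194640482934271 139.13388977525014
decoy [669.83380657 354.61874829  20.        ]
```

Request:
drive_tool:
  moves:
    - [[0.75,-0.013,0.005,0.01,0.0155,-0.01,-0.021],[0.75,0,0,0.02,0,0,0],[0.75,0,0,0.02,0,0,0],[0.75,0,0,0,0,0,0]]

```text
clock: 8.35
position: [570.7, 349.4, -19.1]
ee_rot: [0.73, -0.683, -0.001, 0.005]
contact_force: [-0.3, -0.2, -0.7]
gripper_width: 63.8
```

```bash
python3 -c "
from h import *
go(571,360,-36,0.073)"
```

```text
t 8.35 pos [570.7 349.4 -19.1] yaw 0.066 w 63.8 F [-0.3 -0.2 -0.7]
tool delta [-0.0106 -0.0012  0.0168]
rotvec [ 0.0082 -0.0061 -0.007 ]
```

Request:
drive_tool:
  moves:
    - [[0.75,-0.01,-0.001,0.004,0.008,-0.006,-0.007],[0.75,0,0,0.006,0,0,0],[0.75,0,0,0.005,0,0,0],[0.75,0,0,0,0,0,0]]

```text
clock: 8.75
position: [572.5, 357.4, -33.5]
ee_rot: [0.732, -0.682, 0.0, -0.001]
contact_force: [0.1, -0.1, 0.2]
gripper_width: 64.1
```

```bash
python3 -c "
from h import *
go(571,360,-36,0.073)"
```

```text
t 8.75 pos [572.5 357.4 -33.5] yaw 0.0705 w 64.1 F [ 0.1 -0.1  0.2]
tool delta [-0.0027  0.0013  0.0025]
rotvec [-0.0016  0.0006 -0.0025]
```

Request:
drive_tool:
  moves:
    - [[0.75,-0.002,0.001,0.0025,-0.0015,0,-0.0025],[0.75,0,0,0,0,0,0],[0.3,0,0,0,0,0,0],[0.3,0,0,0,0,0,0],[0.3,0,0,0,0,0,0]]

```text
clock: 9.25
position: [572.2, 360.5, -33.9]
ee_rot: [0.733, -0.68, 0.0, -0.002]
contact_force: [0.4, 0.1, -0.5]
gripper_width: 37.7
```

```bash
python3 -c "
from h import *
go(486.4,-1,35,0.116)"
```

```text
t 9.25 pos [572.2 360.5 -33.9] yaw 0.0739 w 37.7 F [ 0.4  0.1 -0.5]
tool delta [ 0.354   0.1121 -0.07  ]
rotvec [-0.0026  0.0023 -0.0421]
```

Request:
drive_tool:
  moves:
    - [[0.3,0,0,-0.03,0,0,0],[0.3,0,0,-0.03,0,0,0],[0.3,0.03,0.01,-0.01,0,0,0],[0.3,0.042,0.014,0,0,0,0],[0.3,0.042,0.014,0,0,0,0],[0.3,0.042,0.014,0,0,0,0],[0.3,0.042,0.014,0,0,0,0],[0.3,0.042,0.014,0,0,0,0],[0.3,0.042,0.014,0,0,0,-0.02],[0.3,0.03,0.014,0,0,0,-0.02],[0.3,0,0,0,0,0,0]]

```text
clock: 10.35
position: [482.2, 31.2, 34.6]
ee_rot: [0.747, -0.664, -0.001, -0.002]
contact_force: [-0.6, -0.8, -1.8]
gripper_width: 37.7
```

```bash
python3 -c "
from h import *
go(484.2,-3,0,0.116)"; python3 look.py side s9 250 60 450 260 3.5
```

```text
t 10.35 pos [482.2  31.2  34.6] yaw 0.1172 w 37.7 F [-0.6 -0.8 -1.8]
tool delta [0.0343 0.0021 0.0344]
rotvec [-0.0018  0.0045  0.0012]
```

View pics/s9c.png

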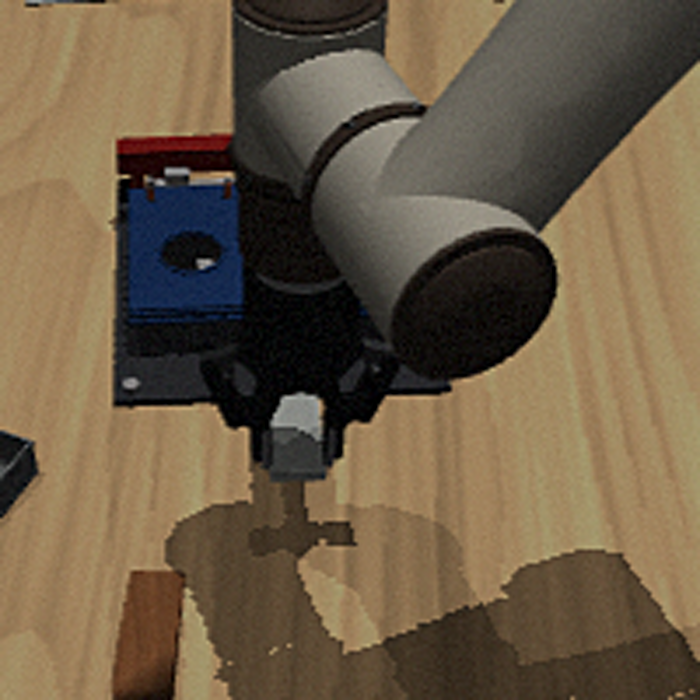

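Request:
drive_tool:
  moves:
    - [[0.3,0,0.002,0.025,-0.002,0.0045,0.001],[0.3,0,0,0.021,0,0,0],[0.3,0.03,0,0,0,0,0],[0.3,0.03,0,0,0,0,0],[0.3,0,0,0,0,0,0]]

```text
clock: 10.9
position: [495.1, -23.5, -11.8]
ee_rot: [0.75, -0.662, 0.003, -0.005]
contact_force: [0.4, 0.3, -1.4]
gripper_width: 37.7
```

```bash
python3 -c "
from h import *
go(499.5,-134.6,-12.9,0.116)"
```

```text
t 10.9 pos [495.1 -23.5 -11.8] yaw 0.1241 w 37.7 F [ 0.4  0.3 -1.4]
tool delta [0.1108 0.0094 0.0007]
rotvec [-0.0107  0.002   0.0081]
```

Request:
drive_tool:
  moves:
    - [[0.3,0,0.008,0,-0.01,0.002,0.008],[0.3,0.02,0,0,0,0,0],[0.3,0.02,0,0,0,0,0],[0.3,0.02,0,0,0,0,0],[0.3,0,0,0,0,0,0]]

```text
clock: 11.4
position: [495.7, -80.4, -11.7]
ee_rot: [0.749, -0.663, 0.0, -0.001]
contact_force: [0.0, 1.2, -1.6]
gripper_width: 38.0
```

```bash
python3 -c "
from h import *
go(499.5,-134.6,-14,0.116)
snap('wrist','w10')"; python3 look.py scene s10 130 100 330 250 3.5
```

```text
t 11.4 pos [495.7 -80.4 -11.7] yaw 0.1216 w 38.0 F [ 0.   1.2 -1.6]
tool delta [0.0543 0.0028 0.0023]
rotvec [-0.0015  0.0002  0.0056]
```

View pics/w10.png

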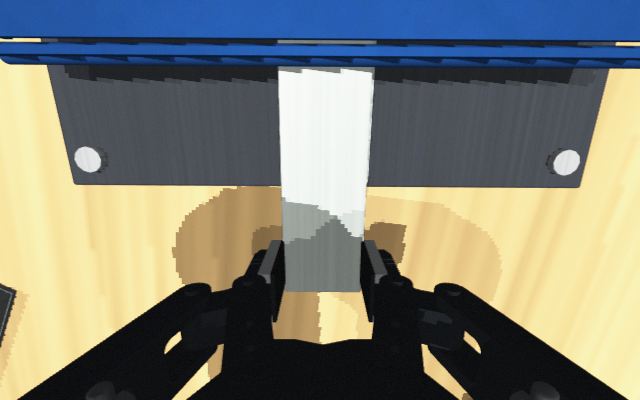

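View pics/s10c.png

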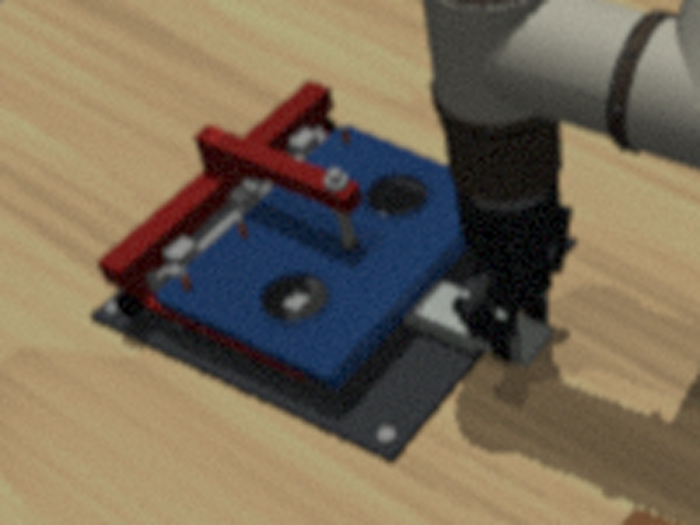

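Request:
drive_tool:
  moves:
    - [[0.3,0,0.003,0,-0.0015,0,0.005],[0.3,0.016,0,0.0005,0,0,0],[0.3,0.016,0,0,0,0,0],[0.3,0.01,0,0,0,0,0],[0.3,0.004,0,0,0,0,0],[0.3,0,0,0,0,0,0]]

```text
clock: 12.1
position: [497.3, -121.2, -11.9]
ee_rot: [0.75, -0.662, -0.001, 0.0]
contact_force: [0.1, 0.7, -0.9]
gripper_width: 37.8
```

```bash
python3 -c "
from h import *
go(499.5,-134.6,-15.9,0.116)"
```

```text
t 12.1 pos [ 497.3 -121.2  -11.9] yaw 0.1248 w 37.8 F [ 0.1  0.7 -0.9]
tool delta [ 0.0136 -0.0005  0.004 ]
rotvec [0.0009 0.0009 0.0088]
```

Request:
drive_tool:
  moves:
    - [[0.3,0.004,0,0.001,0,0,0.009],[0.3,0.004,0,0.001,0,0,0],[0.3,0.003,0,0.001,0,0,0],[0.3,0.002,0,0.001,0,0,0]]

```text
clock: 12.5
position: [498.9, -133.6, -16.1]
ee_rot: [0.747, -0.665, -0.001, -0.0]
contact_force: [-0.1, 1.2, -0.9]
gripper_width: 38.0
```

```bash
python3 -c "
from h import *
go(499.5,-134.6,-15.9,0.116)"
```

```text
t 12.5 pos [ 498.9 -133.6  -16.1] yaw 0.1167 w 38.0 F [-0.1  1.2 -0.9]
tool delta [ 0.001  -0.0005 -0.0002]
rotvec [0.0009 0.0011 0.0007]
```

Request:
drive_tool:
  moves:
    - [[0.3,0.002,0,0.0005,0,0,0],[0.3,0.002,0,0.0005,0,0,0]]

```text
clock: 12.7
position: [499.3, -135.6, -16.5]
ee_rot: [0.747, -0.665, -0.002, -0.001]
contact_force: [-4.3, 21.7, 11.7]
gripper_width: 37.8
```

Packer 2 is against the stop and sitting on packer 1. I'll release and back off.

Request:
drive_tool:
  moves:
    - [[0.75,0,0,0,0,0,0],[0.75,0,0,0,0,0,0],[0.75,-0.015,0,0,0,0,0],[0.75,-0.015,0,-0.02,0,0,0],[0.75,-0.04,0,-0.035,0,0,0],[0.75,-0.04,0,-0.02,0,0,0],[0.75,0,0,0,0,0,0]]

```text
clock: 13.4
position: [488.3, -26.2, 60.0]
ee_rot: [0.746, -0.666, -0.001, -0.001]
contact_force: [0.8, 0.1, -0.2]
gripper_width: 63.9
```

```bash
python3 -c "
from h import *
go(580.5,183,30,0.02)
snap('wrist','w11')"; python3 look.py side s11 250 60 450 260 3.5
```

```text
t 13.4 pos [488.3 -26.2  60. ] yaw 0.1134 w 63.9 F [ 0.8  0.1 -0.2]
tool delta [-0.1973 -0.1153  0.0306]
rotvec [-0.0002  0.0029  0.0934]
```

View pics/w11.png

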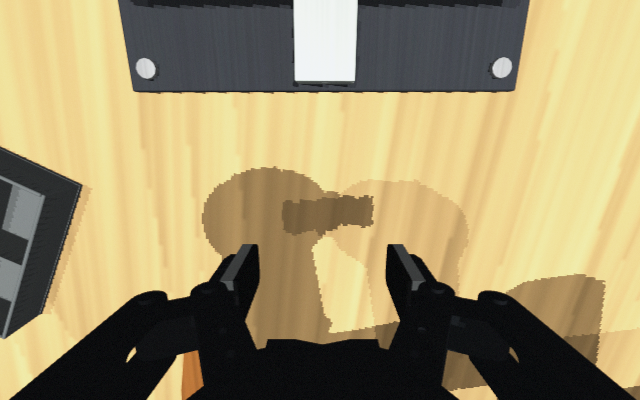

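View pics/s11c.png

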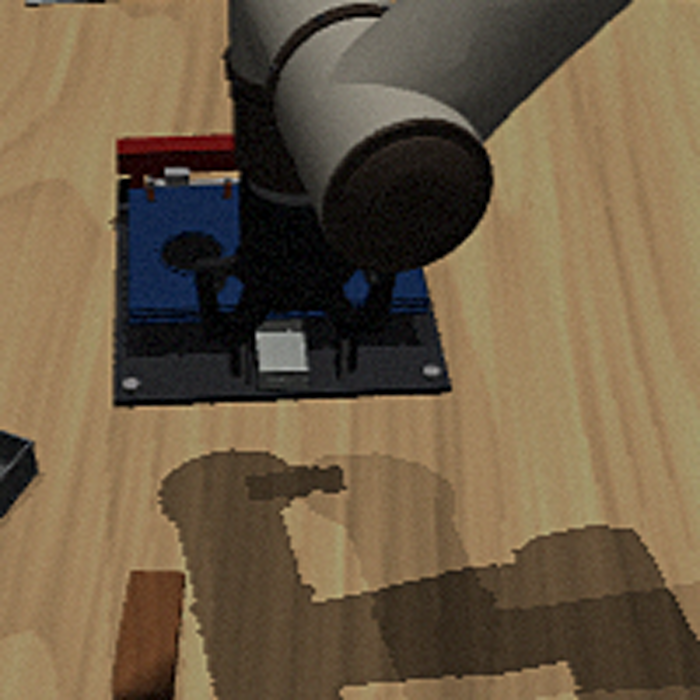

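Request:
drive_tool:
  moves:
    - [[0.75,-0.04,-0.023,0,0,0,0],[0.75,-0.04,-0.023,0,0,0,0],[0.75,-0.04,-0.023,0,0,0,0.045],[0.75,-0.04,-0.023,0,0,0.003,0.045],[0.75,-0.02,-0.013,0.02,0,0,0],[0.75,0,0,0,0,0,0]]

```text
clock: 14.1
position: [576.4, 156.1, 29.5]
ee_rot: [0.708, -0.706, -0.003, 0.008]
contact_force: [-0.7, -0.7, -0.8]
gripper_width: 64.0
```

```bash
python3 -c "
from h import *
go(579.7,185.5,-34,0.02)
snap('wrist','w12')"
```

```text
t 14.1 pos [576.4 156.1  29.5] yaw 0.0023 w 64.0 F [-0.7 -0.7 -0.8]
tool delta [-0.0298 -0.0043  0.0632]
rotvec [ 0.0155 -0.0062 -0.0177]
```

View pics/w12.png

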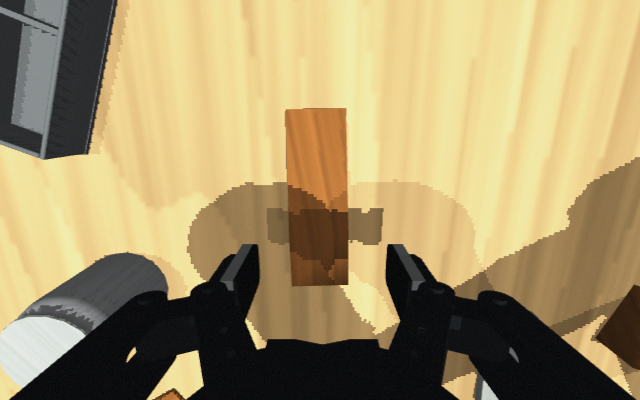

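Run:
```python
from h import *
z=np.load('pics/w12.npz');s=dict(position=z['pos'],ee_rot=z['rot']);C=cam('wrist',s)
a,b=ray(285,109,3,C),ray(346,108,3,C);c,d=ray(349,284,23,C),ray(291,286,23,C);print(a,b,c,d)
l=c+d-a-b;print('yaw',np.arctan2(-l[0],l[1]),np.linalg.norm(l[:2])/2,'c',(a+b+c+d)/4)
go(579.2,186.5,-34,0.02)
```

```text
[601.21593052  81.72624529   3.        ] [560.843179    80.94236046   3.        ] [557.57954466 200.22731189  23.        ] [598.53089282 201.58185146  23.        ]
yaw 0.02487008305623825 119.60726669824224 c [579.54238675 141.11944228  13.        ]
t 14.15 pos [576.8 155.3  31. ] yaw 0.0019 w 64.1 F [0.8 0.2 0.7]
tool delta [-0.0316 -0.0034  0.0647]
rotvec [ 0.0138 -0.0058 -0.0181]
```

Request:
drive_tool:
  moves:
    - [[0.75,-0.029,-0.003,0.01,0.014,-0.006,-0.02],[0.75,0,0,0.02,0,0,0],[0.75,0,0,0.015,0,0,0],[0.75,0,0,0,0,0,0]]

```text
clock: 14.55
position: [579.1, 177.0, -16.0]
ee_rot: [0.712, -0.702, -0.0, 0.002]
contact_force: [0.6, 0.3, 1.0]
gripper_width: 63.9
```

```bash
python3 -c "
from h import *
go(579.1,184,-34,0.022)"
```

```text
t 14.55 pos [579.1 177.  -16. ] yaw 0.015 w 63.9 F [0.6 0.3 1. ]
tool delta [-0.007  -0.0001  0.0179]
rotvec [ 0.0025 -0.0024 -0.007 ]
```

Request:
drive_tool:
  moves:
    - [[0.75,-0.007,0,0.006,0.0025,-0.0025,-0.007],[0.75,0,0,0.009,0,0,0],[0.75,0,0,0.0025,0,0,0],[0.75,0,0,0,0,0,0]]

```text
clock: 14.95
position: [579.9, 181.4, -32.7]
ee_rot: [0.714, -0.7, 0.0, -0.001]
contact_force: [0.3, -0.8, -0.2]
gripper_width: 64.0
```

```bash
python3 -c "
from h import *
go(579.1,184,-34,0.022)"
```

```text
t 14.95 pos [579.9 181.4 -32.7] yaw 0.0189 w 64.0 F [ 0.3 -0.8 -0.2]
tool delta [-0.0026  0.0008  0.0013]
rotvec [-0.0019  0.0007 -0.0031]
```

Request:
drive_tool:
  moves:
    - [[0.75,-0.002,0.001,0,-0.002,0,-0.003],[0.3,0,0,0,0,0,0],[0.3,0,0,0,0,0,0],[0.3,0,0,0,0,0,0],[0.3,0,0,0,0,0,0],[0.3,0,0,-0.025,0,0,0],[0.3,0,0,-0.03,0,0,0],[0.3,0,0,-0.02,0,0,0],[0.3,0,0,0,0,0,0]]

```text
clock: 15.85
position: [578.3, 183.4, 44.7]
ee_rot: [0.715, -0.699, -0.001, 0.001]
contact_force: [0.4, 0.3, -0.3]
gripper_width: 38.4
```

```bash
python3 -c "
from h import *
go(484,1,30,0.116)
snap('wrist','w13')"; python3 look.py side s13 230 150 370 290 4
```

```text
t 15.85 pos [578.3 183.4  44.7] yaw 0.0224 w 38.4 F [ 0.4  0.3 -0.3]
tool delta [0.1803 0.0983 0.0149]
rotvec [ 0.0017  0.     -0.0936]
```

View pics/s13c.png

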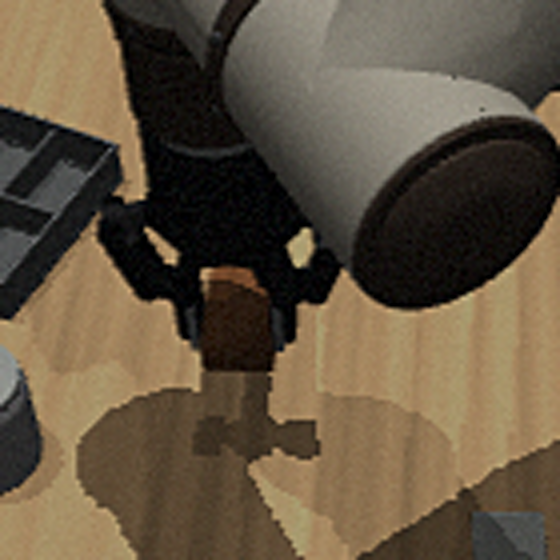

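Request:
drive_tool:
  moves:
    - [[0.3,0.03,0.02,0,0,0,-0.02],[0.3,0.036,0.02,0,0,0,-0.02],[0.3,0.036,0.02,0,0,0,-0.02],[0.3,0.036,0.015,0,0,0,-0.02],[0.3,0.02,0.01,0.01,0,0,-0.013],[0.3,0,0,0,0,0,0]]

```text
clock: 16.55
position: [491.2, 13.7, 23.5]
ee_rot: [0.748, -0.664, -0.006, 0.01]
contact_force: [-0.9, -0.7, -1.3]
gripper_width: 38.6
```

```bash
python3 -c "
from h import *
go(484,1,-1,0.116)"
```

```text
t 16.55 pos [491.2  13.7  23.5] yaw 0.1192 w 38.6 F [-0.9 -0.7 -1.3]
tool delta [0.0116 0.008  0.0248]
rotvec [ 0.0234 -0.004   0.0032]
```

Request:
drive_tool:
  moves:
    - [[0.3,0,0.008,0.012,0.023,-0.004,0.003],[0.3,0.01,0,0.012,0,0,0],[0.3,0.02,0,0,0,0,0],[0.3,0,0,0,0,0,0]]

```text
clock: 16.95
position: [485.1, -17.5, -4.3]
ee_rot: [0.747, -0.665, -0.001, 0.002]
contact_force: [-0.3, -1.2, 0.0]
gripper_width: 38.3
```

```bash
python3 -c "
from h import *
go(493,-78,-4,0.116)
snap('wrist','w14')"; python3 look.py scene s14 130 100 330 250 3.5
```

```text
t 16.95 pos [485.1 -17.5  -4.3] yaw 0.1162 w 38.3 F [-0.3 -1.2  0. ]
tool delta [ 0.061  -0.0008 -0.0002]
rotvec [ 0.0048 -0.0009  0.0002]
```

View pics/w14.png

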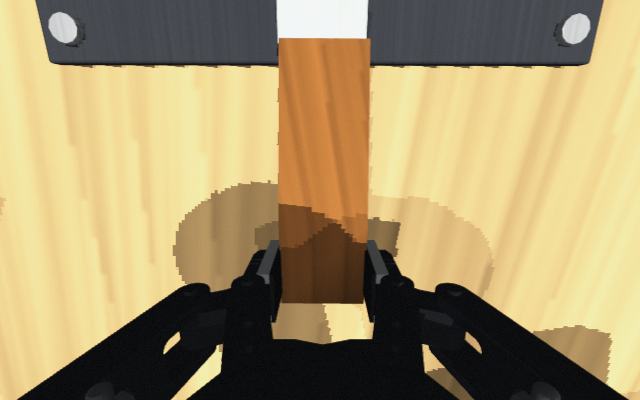

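View pics/s14c.png

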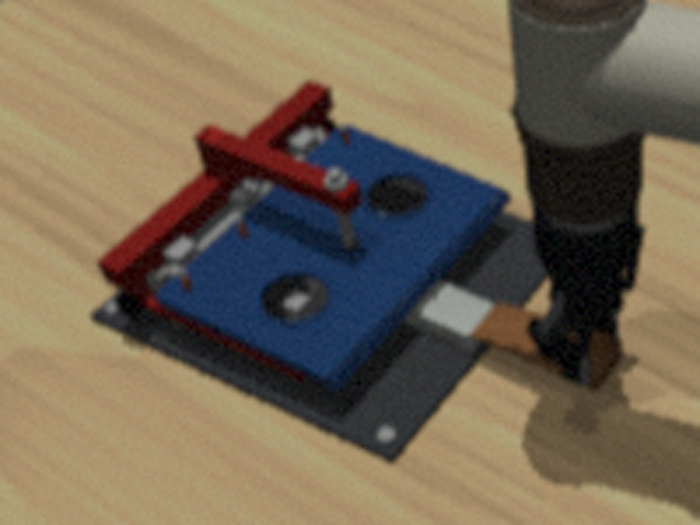

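Request:
drive_tool:
  moves:
    - [[0.3,0,0,-0.0015,0.005,0,0],[0.3,0.015,0,0,0,0,0],[0.3,0.015,0,0,0,0,0],[0.3,0.015,0,0,0,0,0],[0.3,0,0,0,0,0,0]]

```text
clock: 17.55
position: [492.8, -57.9, -2.0]
ee_rot: [0.749, -0.662, 0.002, -0.002]
contact_force: [-0.7, -0.3, -1.1]
gripper_width: 38.5
```

```bash
python3 -c "
from h import *
go(496,-105,-5,0.116)"
```

```text
t 17.55 pos [492.8 -57.9  -2. ] yaw 0.1232 w 38.5 F [-0.7 -0.3 -1.1]
tool delta [0.0471 0.0026 0.003 ]
rotvec [-0.0048  0.      0.0072]
```

Request:
drive_tool:
  moves:
    - [[0.3,0.008,0.0025,0.001,-0.005,0,0.007],[0.3,0.01,0,0.0005,0,0,0],[0.3,0.008,0,0.0005,0,0,0],[0.3,0,0,0,0,0,0]]

```text
clock: 17.95
position: [494.2, -83.9, -3.5]
ee_rot: [0.748, -0.664, 0.0, -0.001]
contact_force: [-0.9, -0.1, 0.1]
gripper_width: 38.5
```

```bash
python3 -c "
from h import *
go(496,-105,-5,0.116)
snap('wrist','w15')"; python3 look.py scene s15 130 100 330 250 3.5
```

```text
t 17.95 pos [494.2 -83.9  -3.5] yaw 0.1185 w 38.5 F [-0.9 -0.1  0.1]
tool delta [0.0212 0.0008 0.0015]
rotvec [-0.0012  0.0002  0.0025]
```

View pics/w15.png

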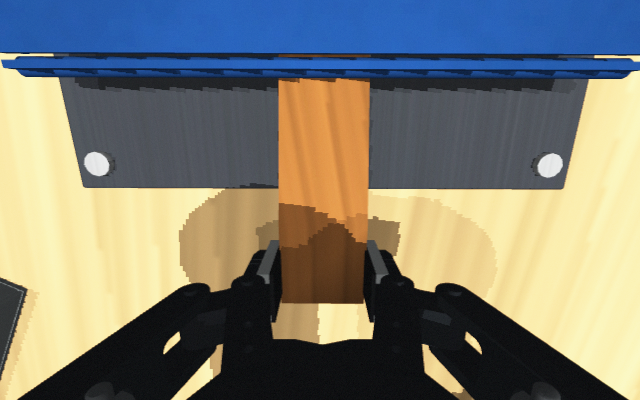

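Request:
drive_tool:
  moves:
    - [[0.3,0.005,0,0.001,0,0,0.002],[0.3,0.005,0,0.0005,0,0,0],[0.3,0.004,0,0,0,0,0]]

```text
clock: 18.35
position: [497.8, -96.0, -3.3]
ee_rot: [0.748, -0.664, 0.001, -0.002]
contact_force: [0.1, 4.6, -0.4]
gripper_width: 38.6
```

Request:
drive_tool:
  moves:
    - [[0.3,0.003,0,0.0005,0,0,0.001],[0.3,0.003,0,0.0005,0,0,0]]

```text
clock: 18.55
position: [498.9, -100.2, -3.4]
ee_rot: [0.747, -0.664, 0.001, -0.003]
contact_force: [-2.6, 9.5, 8.0]
gripper_width: 38.5
```

```bash
python3 -c "
from h import *
go(498,-115,-5,0.116)
"; python3 look.py scene s16 130 100 330 250 3.5;  python3 look.py wrist w16 0 0 640 400 1
```

```text
t 18.55 pos [ 498.9 -100.2   -3.4] yaw 0.1172 w 38.5 F [-2.6  9.5  8. ]
tool delta [0.0146 0.0026 0.0015]
rotvec [-0.0065  0.0032  0.0012]
```

View pics/s16c.png

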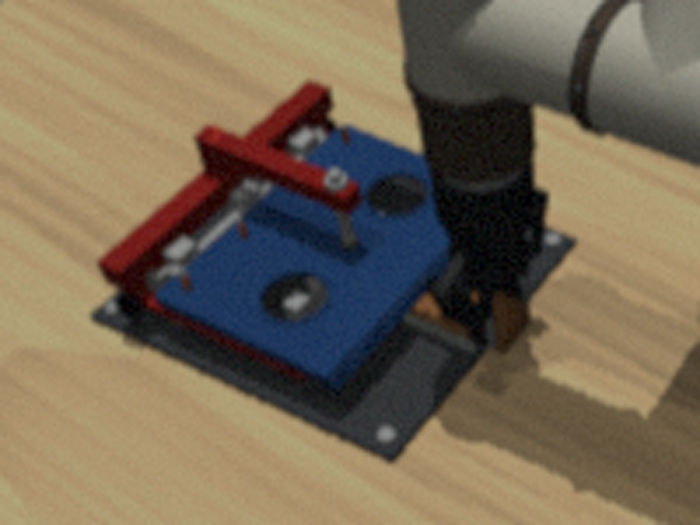

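View pics/w16.png

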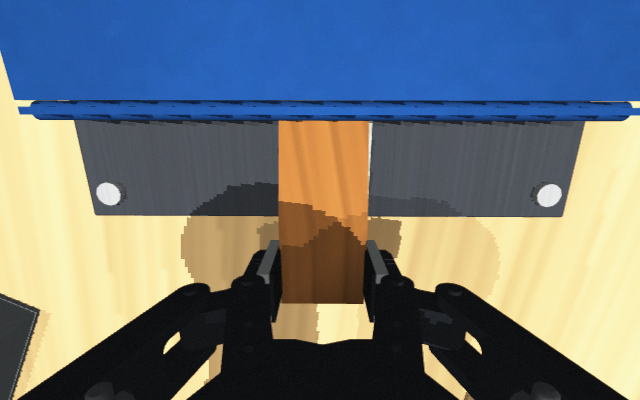

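Request:
drive_tool:
  moves:
    - [[0.3,0.003,0.001,0,-0.003,0.002,0],[0.3,0.003,0.0005,0,-0.003,0,0]]

```text
clock: 18.85
position: [498.5, -105.1, -3.4]
ee_rot: [0.748, -0.664, -0.0, -0.001]
contact_force: [-0.8, 6.4, 1.1]
gripper_width: 38.5
```

Request:
drive_tool:
  moves:
    - [[0.3,0.003,0.0005,0,0,0,0]]

```text
clock: 18.95
position: [498.7, -107.4, -3.4]
ee_rot: [0.748, -0.664, -0.0, -0.002]
contact_force: [-0.3, 6.8, 3.1]
gripper_width: 38.6
```

```bash
python3 -c "
from h import *
go(498,-115,-3.3,0.116)
"
```

```text
t 18.95 pos [ 498.7 -107.4   -3.4] yaw 0.1183 w 38.6 F [-0.3  6.8  3.1]
tool delta [ 0.0075  0.0016 -0.0002]
rotvec [-0.0022  0.0031  0.0023]
```

Request:
drive_tool:
  moves:
    - [[0.3,0.003,0.0005,0,-0.002,0.003,0.002]]

```text
clock: 19.05
position: [498.8, -109.8, -3.4]
ee_rot: [0.747, -0.665, -0.0, -0.001]
contact_force: [-0.6, 5.9, 1.6]
gripper_width: 38.8
```

Request:
drive_tool:
  moves:
    - [[0.3,0.002,0,0,0,0,0]]

```text
clock: 19.15
position: [499.1, -111.0, -3.4]
ee_rot: [0.747, -0.665, -0.0, -0.001]
contact_force: [-1.5, 8.0, 2.9]
gripper_width: 38.8
```

Request:
drive_tool:
  moves:
    - [[0.3,0.002,0,0,0,0,0]]

```text
clock: 19.25
position: [499.3, -112.3, -3.5]
ee_rot: [0.747, -0.665, -0.001, -0.001]
contact_force: [-0.1, 6.4, 4.2]
gripper_width: 38.5
```

Request:
drive_tool:
  moves:
    - [[0.3,0.002,0,-0.0003,0,0,0]]

```text
clock: 19.35
position: [499.3, -113.6, -3.4]
ee_rot: [0.747, -0.665, -0.001, -0.002]
contact_force: [-0.3, 7.4, 0.2]
gripper_width: 39.0
```

Request:
drive_tool:
  moves:
    - [[0.3,0.002,0,0,0,0,0]]

```text
clock: 19.45
position: [499.4, -113.9, -3.5]
ee_rot: [0.747, -0.665, -0.002, -0.002]
contact_force: [-1.9, 19.0, 7.1]
gripper_width: 38.7
```

```bash
python3 -c "
from h import *
go(498,-115,-3.3,0.116)
"; python3 look.py scene s17 130 100 330 250 3.5;  python3 look.py wrist w17 0 0 640 400 1
```

```text
t 19.45 pos [ 499.4 -113.9   -3.5] yaw 0.1155 w 38.7 F [-1.9 19.   7.1]
tool delta [ 0.001   0.0015 -0.0002]
rotvec [-0.0009  0.0061 -0.0005]
```

View pics/s17c.png

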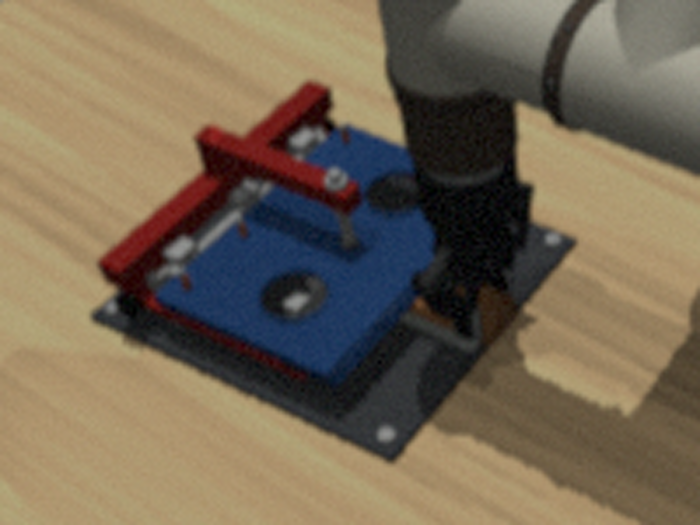

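Run:
```python
from h import *
s=arm.read_state();print(s['clock'],s['position'].round(1),s['contact_force'].round(1),s['gripper_width'],s['joint_vel'].round(3))
uj=np.array([.9933,.1157]);o=np.array([503.9,-172])
for nm in ('scene5','s6','s10','s16','s17'):
    fn={'scene5':'sc5'}.get(nm,nm)
    z=np.load(f'pics/{fn}.npz');P=pts(z['d'],cam('scene'));h=cv2.cvtColor(z['im'],cv2.COLOR_RGB2HSV)
    r=P[...,:2]-o; X=r@uj; Y=r@np.array([-uj[1],uj[0]])
    m=(h[...,0]>105)&(h[...,0]<125)&(h[...,1]>140)&(h[...,2]>45)&(Y<-10)&(Y>-170)&(X>10)&(X<120)&(P[...,2]>40)&(P[...,2]<70)
    A=np.c_[X[m],Y[m],np.ones(m.sum())];c=np.linalg.lstsq(A,P[m][:,2],rcond=None)[0];print(fn,m.sum(),c.round(4))
```

```text
19.55 [ 499.4 -113.8   -3.4] [-3.5 12.2  3.5] 38.75903485366834 [ 0.004 -0.    -0.002  0.005  0.003 -0.005]
sc5 1355 [ 3.00000e-04 -2.41000e-02  4.98833e+01]
s6 1363 [ 1.40000e-03 -2.44000e-02  4.98414e+01]
s10 1369 [ 2.70000e-03 -2.38000e-02  4.97793e+01]
s16 1361 [ 1.80000e-03 -1.76000e-02  5.09215e+01]
s17 1342 [1.00000e-03 1.30000e-03 5.43433e+01]
```

View pics/w17.png

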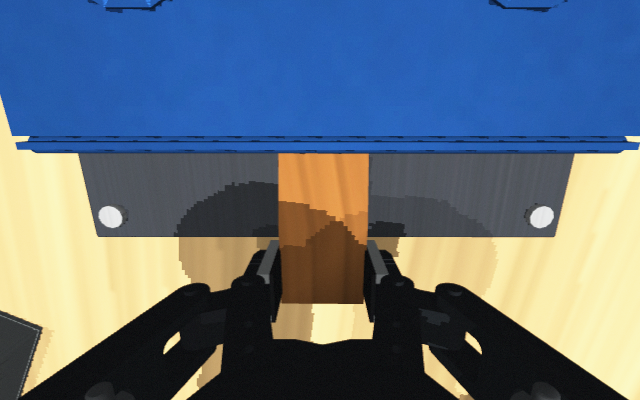

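Request:
drive_tool:
  moves:
    - [[0.3,0.0015,0,0,0,0,0],[0.3,0.0015,0,0,0,0,0]]

```text
clock: 19.75
position: [499.4, -113.6, -3.5]
ee_rot: [0.747, -0.665, -0.003, -0.003]
contact_force: [-1.8, 11.1, 4.0]
gripper_width: 38.4
```

Run:
```python
from h import *
for i in range(4):
    s=arm.read_state();print(s['clock'],s['position'].round(1),s['contact_force'].round(1),round(s['gripper_width'],1))
    if i<2: snap('scene' if i else 'side',f'f{i}')
go(500,-115,-3.4,.116)
```

```text
19.75 [ 499.4 -113.6   -3.5] [-1.8 11.1  4. ] 38.4
19.8 [ 499.4 -113.6   -3.5] [-1.4 11.6  4.7] 38.6
19.85 [ 499.4 -113.6   -3.5] [-2.4 11.7  4.6] 38.5
19.85 [ 499.4 -113.6   -3.5] [-2.4 11.7  4.6] 38.5
t 19.85 pos [ 499.4 -113.6   -3.5] yaw 0.1157 w 38.5 F [-2.4 11.7  4.6]
tool delta [ 0.0014 -0.0005 -0.0001]
rotvec [-0.0007  0.0094 -0.0003]
```

View pics/f0.png

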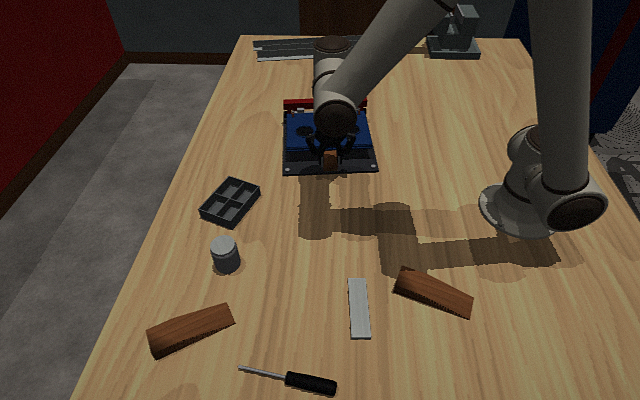

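Request:
drive_tool:
  moves:
    - [[0.3,0.002,0,0,0,0.005,0]]

```text
clock: 19.95
position: [499.4, -113.8, -3.4]
ee_rot: [0.747, -0.665, -0.002, -0.002]
contact_force: [-3.4, 14.1, 5.0]
gripper_width: 38.7
```

Run:
```python
from h import *
for i in range(3):
    s=arm.read_state();print(s['clock'],s['position'].round(1),s['contact_force'].round(1),round(s['gripper_width'],1))
    snap('scene',f'g{i}')
go(500,-115,-3.4,.116)
uj=np.array([.9933,.1157]);o=np.array([503.9,-172])
for fn in ('f1','g2'):
    z=np.load(f'pics/{fn}.npz');P=pts(z['d'],cam('scene'));h=cv2.cvtColor(z['im'],cv2.COLOR_RGB2HSV)
    r=P[...,:2]-o; X=r@uj; Y=r@np.array([-uj[1],uj[0]])
    m=(h[...,0]>105)&(h[...,0]<125)&(h[...,1]>140)&(h[...,2]>45)&(Y<-10)&(Y>-170)&(X>10)&(X<120)&(P[...,2]>40)&(P[...,2]<70)
    A=np.c_[X[m],Y[m],np.ones(m.sum())];c=np.linalg.lstsq(A,P[m][:,2],rcond=None)[0];print(fn,m.sum(),c.round(4))
```

```text
19.95 [ 499.4 -113.8   -3.4] [-3.4 14.1  5. ] 38.7
20.0 [ 499.4 -113.8   -3.5] [-1.5 12.8  4.2] 38.6
20.05 [ 499.4 -113.8   -3.4] [-1.7 11.9  4.5] 38.5
t 20.1 pos [ 499.4 -113.8   -3.5] yaw 0.1157 w 38.5 F [-1.3 11.7  4.3]
tool delta [ 0.0013 -0.0004 -0.0001]
rotvec [-0.0007  0.0064 -0.0003]
f1 1341 [1.30000e-03 8.00000e-04 5.43609e+01]
g2 1342 [1.90000e-03 2.10000e-03 5.44009e+01]
```

Request:
drive_tool:
  moves:
    - [[0.3,0.003,0,0,0,0.004,0]]

```text
clock: 20.2
position: [499.5, -114.0, -3.4]
ee_rot: [0.747, -0.665, -0.002, -0.002]
contact_force: [-3.2, 21.5, 7.5]
gripper_width: 38.6
```

Run:
```python
from h import *
for i in range(4):
    s=arm.read_state();print(s['clock'],s['position'].round(1),s['contact_force'].round(1),round(s['gripper_width'],1))
    if i<3: snap('scene',f'k{i}')
```

```text
20.2 [ 499.5 -114.    -3.4] [-3.2 21.5  7.5] 38.6
20.25 [ 499.4 -114.    -3.5] [-2.  17.6  5.4] 38.6
20.3 [ 499.4 -114.    -3.4] [-2.4 17.8  6. ] 38.8
20.35 [ 499.5 -114.    -3.5] [-3.2 16.8  4.7] 38.6
```

The push is holding steady at about 17 N, the panel is level and the wedge is gripped and still. I'm handing in.

```bash
python3 -c "
from bench import arm
print(arm.job_done())"
```

```text
the job is handed in; nothing more can be done
None
```

I slid two flat packers in to the back stop, one on top of the other, and pushed the smallest wedge in flat on top, thin end first, until the panel sat snug on its pin. I handed the job in at about 20 s with the wedge still gripped and pushed in. The hand-in gave no verdict.

**Last checks:**
- **Packers:** each met the stop with a clear push (17 N and 22 N). In the pictures each outer end sat about 5 mm inside the bed's front edge, as it should.
- **Panel:** its slope in the depth image went from -0.024 rad to about +0.001 to +0.002 rad. I took that just before the final small push and did not measure it again.
- **Push:** it took 6–8 N while the panel rose (a little over the 3–6 N given), then climbed steeply about 18 mm after first contact. It peaked at 21.5 N and settled at about 17 N, slightly over the 15 N given as snug.
- **Grip:** the fingers held at 38.6 mm on the wedge and the arm had stopped moving.
- **Other objects:** the tray, tin and screwdriver showed no visible movement in the last side picture.

**Didn't match:** the fingertips end about 40 mm above the reported TCP. My first grasp therefore closed on air above the packer. I corrected the height from the camera images and used the corrected height from then on.

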